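Build two stacked supports on the welding table

TASK

Build the two supports for the next frame from the loose steel parts. On the square base put the wide disc, on it the round sleeve, and on top of that the V-head; on the round base put the tall square riser and on top of it the flat oblong rest. Every part must sit upright and fully down over the stud below it, standing free at the end; do not disturb the tin, the tube offcut or the brush.

Things in the scene. Friction and masses are not known exactly. Their poses are not given: they have to be found in the camera images.
- square_base: Fixed square base plate of dark steel on the table, 84 x 84 mm, 12 mm thick. On its top centre stands a locating stud: 16 mm diameter for 5 mm, then tapering to 9 mm, 12 mm high in all (not counted in the height). Origin: centre of the plate's underside, on the table; z up.
- round_base: Fixed round base plate of dark steel on the table, 90 mm diameter, 12 mm thick. On its top centre stands a locating stud: 16 mm diameter for 5 mm, then tapering to 9 mm, 12 mm high in all (not counted in the height). Origin: centre of the plate's underside, on the table; z up.
- wide_disc: Loose wide low disc of dark steel, 60 mm diameter, 25 mm high, about 0.4 kg. On its top centre stands a locating stud: 16 mm diameter for 5 mm, then tapering to 9 mm, 12 mm high in all (not counted in the height). Its underside has a blind socket, 16 mm deep and 24 mm in diameter, that drops loosely over a stud. Origin: centre of its underside, z up along its axis.
- round_sleeve: Loose narrow round sleeve of dark steel, 40 mm diameter, 40 mm high, about 0.26 kg. On its top centre stands a locating stud: 16 mm diameter for 5 mm, then tapering to 9 mm, 12 mm high in all (not counted in the height). Its underside has a blind socket, 16 mm deep and 24 mm in diameter, that drops loosely over a stud. Origin: centre of its underside, z up along its axis.
- v_head: Loose V-head of dark steel, 44 x 44 mm, 38 mm high, about 0.3 kg; a bright V-groove about 16 mm deep runs along its y axis across the whole top; the two outer walls facing its x axis are plain flat faces over the full height. No stud. Its underside has a blind socket, 16 mm deep and 22 x 22 mm square in plan, that drops loosely over a stud. Origin: centre of its underside, z up along its axis.
- square_riser: Loose tall square riser of dark steel, 44 x 44 mm, 60 mm high, about 0.5 kg, sides along its x and y. On its top centre stands a locating stud: 16 mm diameter for 5 mm, then tapering to 9 mm, 12 mm high in all (not counted in the height). Its underside has a blind socket, 16 mm deep and 22 x 22 mm square in plan, that drops loosely over a stud. Origin: centre of its underside, z up along its axis.
- flat_rest: Loose flat oblong rest of dark steel, 64 mm long along its x, 36 mm wide along its y, 28 mm high, plain flat top, about 0.35 kg. No stud. Its underside has a blind socket, 16 mm deep and 22 x 22 mm square in plan, that drops loosely over a stud. Origin: centre of its underside, z up along its axis.
- tin: Bystander: loose closed blue round tin, 60 mm diameter, 80 mm high. Origin: centre of its underside.
- tube_offcut: Bystander: loose offcut of bright square aluminium tube lying on the table, 90 mm long along its x, 40 x 40 mm. Origin: centre of its underside.
- brush: Bystander: loose brush with a wooden handle, about 200 mm long, lying along its x. Origin: near its middle, at table height.

How it is judged:
By the outcome, as a careful person would: the job done as asked, in the order asked, and still so for the second after the job is handed in, with the robot touching nothing.
It also fails if it takes over 131 s, if anything falls off the work surface, if the arm or the gripper's body presses on something with over 40 N, if the wrist force passes 120 N, or if a joint passes its speed limit or range.

ROBOT

A 6-joint arm with a two-finger parallel gripper is mounted at the origin on the work surface. World frame = base frame: x ahead of the robot, y to its left, z up, the work surface at z = 0. Lengths are in mm, angles in rad, forces in N, time in s.
With the tool pointing down it reaches from about 325 to 900 mm from the base axis. Payload 6.1 kg.
Tool frame: the origin (TCP) lies between the finger pads; the fingertips stand 25 mm ahead of it and the grasp point (between the pads) lies 6 mm ahead of it; y points along the fingers, z is the direction in which the jaws open and shut, and the axes are right-handed (so a half turn about y gives the same grasp; the last joint's range is limited). The gripper opens to 87 mm and grips with 3 to 60 N. Pads are 19 mm wide; open, the fingers measure 117 mm over their backs; the gripper's body (75 mm by 190 mm) begins 51 mm behind the grasp point.
Start: joints at [1.102, 0.22, 1.526, -0, 1.395, -0.126], TCP at [210.076, 588.628, 210.538] pointing down, gripper open.
Joint ranges: [-2.98, 2.98], [-0.91, 2.08], [0.09, 2.57], [-1.24, 4.39], [0.2, 2.65], [-2.68, 2.68]. Speed limits (rad/s): [2.57, 2.57, 3.01, 3.14, 3.14, 3.14].

INTERFACE

Orientations are given as a unit quaternion [x, y, z, w].
In Python, from workcell import state, camera, order, silhouettes gives the robot as it stands.
- The arm moves only by the shell command python3 -m crank 'ROWS' [FORCE]. ROWS is a JSON object of lists of equal length, an entry for each row: "slide": the shift along the tool's x, y, z in m, a list of three; "turn": the turn, a rotation vector about the tool's x, y, z in degrees, a list of three; "hand": the opening, from -1 (shut) to 1 (fully open), so that 0 is half open. A call has 1 to 12 rows; each row is the pose to reach, as a shift and turn from the pose commanded when the call began, along the tool's axes at that moment; what a row does not reach only later rows make up. A row lasts 1/10 s, in which the tool goes at most 50 mm and 8.59 degrees, less where a joint would pass 70% of its speed; a pose out of reach is approached as far as the arm can. A call with a gripper value outside its range is refused whole. The fingers move at their own pace and stop on an object; FORCE is the grip in N (left out, the last holds). Time passes only in rows, so rows that repeat a pose let the fingers close. It gives the time, the measured TCP pose, the force and the opening at its end, in the units of the state.
- state(): the state, without advancing time (a new reading comes with each control period).
- camera(name): name is "scene" or "top" or "wrist"; returns a dict with "pixels" (420x560x3 uint8, red, green, blue), "z_map" (420x560 float32, mm along the optical axis (not along the pixel's ray), 0 where there is no reading), "vertical_fov" (degrees; the focal length in pixels is half the picture's height over the tangent of half this angle, whatever the lens; pixels are square), "cx", "cy" (the principal point, pixels), "k1" (the pictures are not rectified: a ray, as slopes to the right and down, at radius r is drawn at 1 + k1 r^2 times it, then the intrinsics apply), "world_to_cam" (4x4, takes a point from world to camera coordinates). Camera axes: x right, y up, looking along -z (the intrinsics and any distortion apply to the point x, -y, -z); pixel columns grow to the right and rows downward; lengths in mm; the calibration is good to about 2 mm. A picture is of the moment at which its call begins.
- order.hand_in(): hands the job in, once; it reports no verdict.
Trained networks look in a picture, given as the dict that the camera call returned (one of the last four; its "shot" number tells which), for a name from the list of things; names that differ only in an ending like _2 or _b are one class to them, and where a whole thing is asked for, a point or a joint stands for the part that bears it (a point fixed in the world has none). Each returns a list of dicts, best first, with "confidence" (0 to 1); they miss things now and then, are a little off and sometimes report something else, mostly with a low value. They report only what shows in the picture. A call takes as long as a camera call.
- silhouettes(picture, thing): "pixels" (420x560 bool, what is visible of it) and "box" ([left, top, width, height] in pixels, round what is visible of it).
The state is a dict: "clock": time; "joint_positions": joint angles; "dq": joint speeds; "effort": joint torques, N m; "eef_pos": TCP position; "tcp_rot": TCP orientation; "contact_force": force on the tool from outside, world axes, zero at the start; "moment": the same for the moment, N m; "gripper_width": opening from 0.0 (shut) to 1.0 (fully open).
Only numpy, scipy, OpenCV 4.12 (cv2) and the standard library are available. Lean on these libraries where they do the work, as an engineer would, in place of code of your own. Each camera call takes 0.05 s, during which the arm holds its last target.

## Working session

There is one attempt and no reset: what is moved stays moved. The work goes in short steps, Python scripts to look and compute and a shell command to move; the robot and the scene stay as the last step left them, time stands still between calls to the robot, and variables do not carry over. Pictures are saved under pics/ and viewed, and the job is handed in when it is done.

```bash
ls; mkdir -p pics
python3 - <<'E'
from workcell import state, camera
import cv2
print(state())
for n in("scene","top","wrist"):
    p=camera(n); cv2.imwrite(f"pics/{n}0.png",p["pixels"][:,:,::-1])
    print(n,p["vertical_fov"],p["cx"],p["cy"],p["k1"],p["world_to_cam"])
E
```

```text
pics
{'clock': 0.0, 'joint_positions': array([ 1.10190116e+00,  2.21225371e-01,  1.52760945e+00, -9.05718696e-06,
        1.39467144e+00, -1.26097752e-01]), 'dq': array([ 7.70533405e-04,  6.21904016e-04, -3.64534037e-04, -1.39732254e-03,
        8.91047816e-06,  3.75439438e-04]), 'effort': array([ 7.61559068e-05, -4.94637394e+01, -3.87361336e+01,  6.97461097e-02,
        5.77001029e-02, -1.45890190e-04]), 'eef_pos': array([209.7933909 , 588.06429998, 209.43860996]), 'tcp_rot': array([ 0.69739321, -0.12079934,  0.12040873, -0.69609767]), 'contact_force': array([ 0.56892793,  0.20557498, -0.56627658]), 'moment': array([ 0.00505511,  0.01389925, -0.04909254]), 'gripper_width': 0.9986511581879828}
scene 51.707091998074354 282.49439056799457 211.33494081842562 0.01989332396698577 [[ 6.04604561e-01  7.96503593e-01 -5.94561462e-03 -3.25105627e+02]
 [-6.34594859e-01  4.86188418e-01  6.00758011e-01  3.77135226e+02]
 [ 4.81396604e-01 -3.59447977e-01  7.99408820e-01 -1.61511183e+03]
 [ 0.00000000e+00  0.00000000e+00  0.00000000e+00  1.00000000e+00]]
top 49.78196793529063 285.6364476583925 209.32335430823696 0.015773034397591902 [[-5.28254783e-02 -9.98602549e-01  1.55494302e-03 -2.97919961e+01]
 [ 9.76853217e-01 -5.13516073e-02  2.07655493e-01 -5.99758683e+02]
 [-2.07285456e-01  1.24884518e-02  9.78200786e-01 -9.52378718e+02]
 [ 0.00000000e+00  0.00000000e+00  0.00000000e+00  1.00000000e+00]]
wrist 67.44833362491582 288.2533574766981 205.30246049833195 -0.02134723151041609 [[ 3.36018633e-01  9.41850680e-01 -2.96224691e-03 -6.24749673e+02]
 [-9.02923287e-01  3.21232637e-01 -2.85550574e-01  3.45340608e+01]
 [-2.67994432e-01  9.86249951e-02  9.58359064e-01 -3.93324910e+02]
 [ 0.00000000e+00  0.00000000e+00  0.00000000e+00  1.00000000e+00]]
```

View pics/scene0.png

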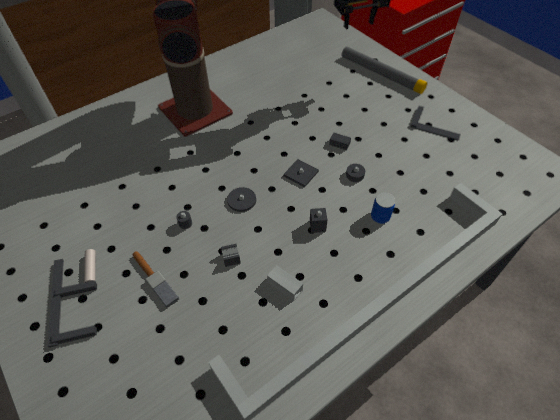

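View pics/top0.png

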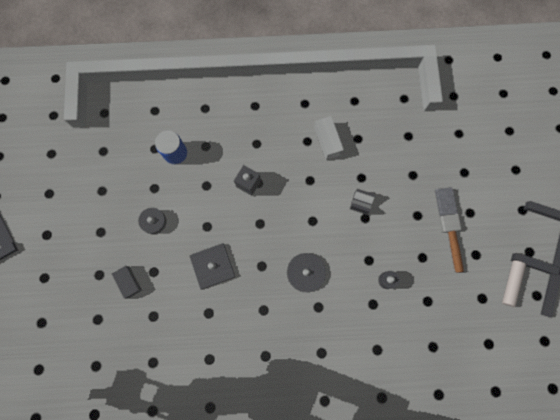

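View pics/wrist0.png

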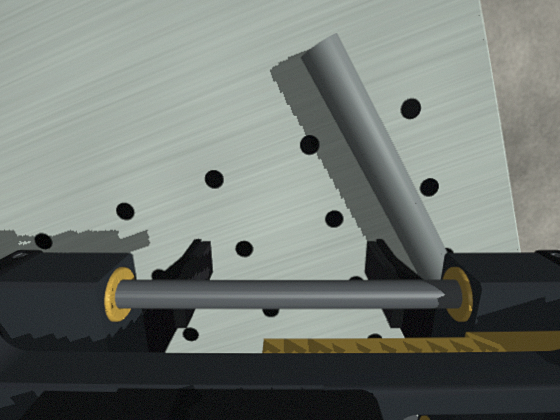

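```bash
cat > h.py <<'E'
from workcell import state, camera, order, silhouettes
import numpy as np, cv2
from scipy.spatial.transform import Rotation as R
def intr(p):
    f=210/np.tan(np.radians(p["vertical_fov"])/2)
    return f,np.array([[f,0,p["cx"]],[0,f,p["cy"]],[0,0,1]])
def cloud(p,mask=None):
    f,K=intr(p); z=p["z_map"]; m=z>0
    if mask is not None: m&=mask
    v,u=np.nonzero(m)
    s=cv2.undistortPoints(np.c_[u,v].astype(float)[:,None],K,np.array([p["k1"],0,0,0.]))[:,0]
    d=z[v,u]; c=np.c_[s[:,0]*d,-s[:,1]*d,-d]
    T=np.linalg.inv(p["world_to_cam"]); return c@T[:3,:3].T+T[:3,3],u,v
def proj(p,X):
    f,K=intr(p);c=(p["world_to_cam"]@np.r_[X,1])[:3]
    s=np.array([c[0],-c[1]])/-c[2]; s*=1+p["k1"]*s@s
    return s*f+[p["cx"],p["cy"]]
H=dict(square_base=12,round_base=12,wide_disc=25,round_sleeve=40,v_head=38,square_riser=60,flat_rest=28,tin=80,tube_offcut=40,brush=20)
def fit(p,n,zoff=0,h=None,tol=5):
    r=silhouettes(p,n)
    if not r: return print(n,"none")
    out=[]
    for q in r[:2]:
        P,u,v=cloud(p,q["pixels"]); hh=(h or H[n])+zoff
        t=P[abs(P[:,2]-hh)<tol]
        if len(t)<8: print(n,q["confidence"],"few",len(P),np.percentile(P[:,2],[5,50,95]) if len(P) else 0);continue
        (c,s,a)=cv2.minAreaRect(t[:,:2].astype(np.float32))
        cc,rad=cv2.minEnclosingCircle(t[:,:2].astype(np.float32))
        print(n,round(q["confidence"],2),q["box"],"topz",t[:,2].mean().round(1),"rect",np.round(c,1),np.round(s,1),round(a,1),"circ",np.round(cc,1),round(rad,1),"zmax",P[:,2].max().round(1), "mean",t[:,:2].mean(0).round(1))
E
python3 - <<'E'
from h import *
for cn in("top","scene"):
    p=camera(cn); P,u,v=cloud(p); print(cn,"table z med",np.median(P[:,2]))
    for n in H: fit(p,n)
print(state()["clock"])
E
```

```text
top table z med -0.6911317354488347
square_base 0.88 [192.0, 241.2, 42.6, 47.5] topz 11.4 rect [485.3 115.2] [84.3 83.6] 17.4 circ [485.  113.9] 57.6 zmax 26.8 mean [484.7 115.1]
round_base 0.68 [286.8, 253.9, 40.6, 36.0] topz 11.2 rect [ 460.7 -102.2] [85.  84.5] 87.0 circ [ 459.6 -101.1] 44.1 zmax 24.6 mean [ 459.5 -101.5]
wide_disc 0.95 [136.3, 206.5, 30.8, 27.7] topz 24.5 rect [596.  250.1] [57.1 57.9] 42.7 circ [596.7 251.2] 30.1 zmax 39.0 mean [595.8 250.1]
wide_disc 0.23 [313.7, 114.7, 29.2, 41.7] topz 25.1 rect [ 764.7 -159.6] [93.1 33.4] 37.9 circ [ 774.9 -172.8] 46.5 zmax 44.6 mean [ 767.4 -156.8]
round_sleeve 0.54 [377.9, 268.3, 21.1, 25.3] topz 39.1 rect [ 431.3 -282.7] [36.6 37.6] 86.2 circ [ 431.8 -284.2] 19.9 zmax 53.9 mean [ 431.6 -282.9]
v_head 0.55 [346.9, 187.3, 27.3, 26.6] topz 36.6 rect [ 616.1 -241.1] [43.4 44.6] 69.4 circ [ 615.6 -241.2] 29.0 zmax 41.5 mean [ 615.1 -240.3]
square_riser 0.63 [234.1, 165.2, 24.3, 30.6] topz 59.3 rect [678.3  24.9] [44.8 44.3] 57.3 circ [677.6  25.6] 28.9 zmax 74.5 mean [677.6  24.8]
flat_rest 0.91 [116.5, 265.2, 22.7, 35.6] topz 
[... 1638 characters left out ...]
[64.6 42.3] 28.4 circ [461.4 304.1] 35.9 zmax 33.7 mean [462.3 303.6]
tin 0.75 few 211 [ 7.17393433 38.31222486 50.13244717]
tin 0.58 [371.7, 191.2, 22.3, 30.9] topz 79.8 rect [768.8 196.1] [53.  53.6] 56.4 circ [766.8 197. ] 29.1 zmax 84.1 mean [768.4 196.3]
tube_offcut 0.58 [270.6, 263.7, 32.2, 33.2] topz 39.7 rect [ 779.9 -176.8] [89.4 41.9] 14.3 circ [ 780.2 -176.9] 46.5 zmax 46.3 mean [ 780.7 -177.5]
tube_offcut 0.27 [370.4, 192.4, 23.9, 29.4] topz 40.1 rect [780.6 179.6] [52.9 20.9] 34.2 circ [774.7 188.2] 26.4 zmax 84.1 mean [783.9 178.7]
brush 0.65 [135.7, 253.5, 47.4, 52.3] topz 18.8 rect [ 544.5 -448. ] [199.3  40.6] 4.8 circ [ 544.8 -448.3] 99.9 zmax 25.3 mean [ 566.  -446.4]
1.25
```

```bash
cat >> h.py <<'E'
def plan(x,y,z,jaw=None):
    "tool-frame slide(m) and turn(deg) to TCP target; jaw=deg of tool z in world xy (mod 180)"
    s=state(); r=R.from_quat(s["tcp_rot"]); M=r.as_matrix()
    d=M.T@(np.array([x,y,z])-s["eef_pos"])/1000
    cur=np.degrees(np.arctan2(M[1,2],M[0,2]))
    j=cur if jaw is None else cur+((jaw-cur+90)%180-90)
    a=np.radians(j); zt=np.array([np.cos(a),np.sin(a),0]); yt=np.array([0,0,-1.]); xt=np.cross(yt,zt)
    T=np.c_[xt,yt,zt]
    rv=R.from_matrix(M.T@T).as_rotvec(degrees=True)
    print("clk",round(s["clock"],2),"tcp",s["eef_pos"].round(1),"jaw",cur.round(1),"->",round(j,1),"j6",s["joint_positions"][5].round(2),"w",round(s["gripper_width"]*87,1),"F",s["contact_force"].round(1))
    print("slide",d.round(4),"turn",rv.round(2),"rows>=",np.ceil(max(np.abs(d).max()/.05,np.abs(rv).max()/8.59)))
E
python3 - <<'E'
from h import *
print(R.from_quat(state()["tcp_rot"]).as_matrix().round(3))
plan(598,249,110,0)
p=camera("top")["pixels"][170:230,330:400,::-1]
cv2.imwrite("pics/v.png",cv2.resize(p,None,fx=8,fy=8))
E
```

```text
[[ 0.942 -0.     0.336]
 [-0.336 -0.     0.942]
 [ 0.    -1.    -0.   ]]
clk 1.25 tcp [210.1 588.6 210.5] jaw 70.4 -> 0.0 j6 -0.13 w 87.1 F [0.  0.1 0.1]
slide [ 0.4795  0.1005 -0.1895] turn [ 0.   70.36  0.  ] rows>= 10.0
```

View pics/v.png

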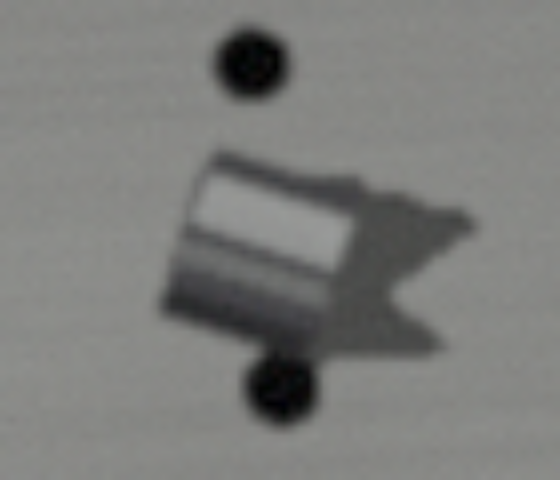

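```bash
python3 -m crank '{"slide":[[0.479,0.03,-0.189],[0.479,0.03,-0.189],[0.479,0.03,-0.189],[0.479,0.03,-0.189],[0.479,0.03,-0.189],[0.479,0.03,-0.189],[0.479,0.03,-0.189],[0.479,0.03,-0.189],[0.479,0.03,-0.189],[0.479,0.03,-0.189],[0.479,0.03,-0.189],[0.479,0.03,-0.189]],"turn":[[0,50,0],[0,50,0],[0,50,0],[0,50,0],[0,50,0],[0,50,0],[0,50,0],[0,50,0],[0,50,0],[0,50,0],[0,50,0],[0,50,0]],"hand":[1,1,1,1,1,1,1,1,1,1,1,1]}'
python3 - <<'E'
from h import *
plan(598,249,110,20)
p=camera("wrist"); cv2.imwrite("pics/w1.png",p["pixels"][:,:,::-1])
for n in ("wide_disc","square_base"): fit(p,n)
E
```

```text
clock: 2.5
eef_pos: [599.1, 247.4, 180.0]
tcp_rot: [0.58, -0.405, 0.405, -0.58]
contact_force: [-0.7, 0.1, -0.2]
gripper_width: 1.0
clk 2.5 tcp [599.1 247.4 180. ] jaw 20.1 -> 20.0 j6 -0.08 w 87.0 F [-0.7  0.1 -0.2]
slide [-0.0019  0.07   -0.0005] turn [0.03 0.15 0.01] rows>= 2.0
wide_disc 0.58 [261.3, 155.0, 56.3, 56.7] topz 26.3 rect [597.9 251.5] [58.6 59.4] 48.9 circ [598.1 251.3] 30.0 zmax 39.7 mean [597.6 252.3]
square_base 0.92 [122.2, 217.1, 79.5, 62.7] topz 13.4 rect [485. 120.] [84.2 75.3] 18.2 circ [483.9 122.9] 52.7 zmax 267.0 mean [477.4 128.1]
```

View pics/w1.png

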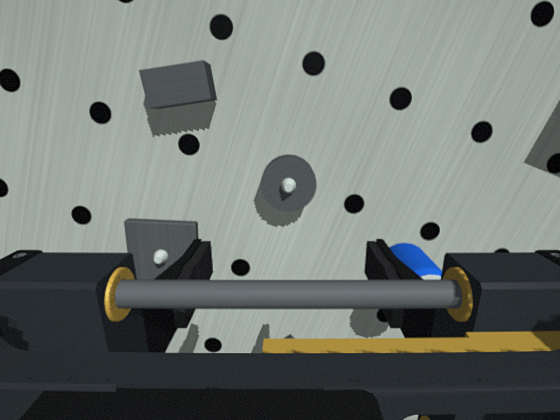

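```bash
python3 -m crank '{"slide":[[-0.003,0.04,0],[-0.003,0.08,0],[-0.003,0.115,0],[-0.003,0.135,0],[-0.003,0.147,0],[-0.003,0.147,0],[-0.003,0.147,0],[-0.003,0.147,0],[-0.003,0.147,0],[-0.003,0.147,0],[-0.003,0.147,0],[-0.003,0.147,0]],"turn":[[0,0,0],[0,0,0],[0,0,0],[0,0,0],[0,0,0],[0,0,0],[0,0,0],[0,0,0],[0,0,0],[0,0,0],[0,0,0],[0,0,0]],"hand":[1,1,1,1,1,1,0.2,0.2,0.2,0.2,0.2,0.2]}' 40
python3 - <<'E'
from h import *
plan(598,250,33,20)
E
```

```text
clock: 3.85
eef_pos: [596.8, 252.4, 33.8]
tcp_rot: [-0.58, 0.404, -0.404, 0.581]
contact_force: [-0.5, -0.5, -0.1]
gripper_width: 0.618
clk 3.85 tcp [596.8 252.4  33.8] jaw 20.3 -> 20.0 j6 -0.08 w 53.7 F [-0.5 -0.5 -0.1]
slide [0.0026 0.0008 0.0003] turn [-0.02  0.35  0.  ] rows>= 1.0
```

Run:
```python
from h import *
p=camera("wrist"); cv2.imwrite("pics/w2.png",p["pixels"][:,:,::-1])
p=camera("top"); fit(p,"wide_disc"); cv2.imwrite("pics/t2.png",cv2.resize(p["pixels"][120:300,60:280,::-1],None,fx=3,fy=3))
print(state()["gripper_width"],state()["contact_force"],state()["eef_pos"])
```

```text
wide_disc 0.7 [149.8, 209.5, 19.1, 18.3] topz 24.4 rect [606.1 232. ] [47.8 17.2] 34.1 circ [603.3 236.1] 24.2 zmax 138.1 mean [606.5 232.7]
0.6024795954597666 [-0.58931071  0.42512599  0.17790425] [596.5975614  252.35391446  33.48937232]
```

View pics/w2.png

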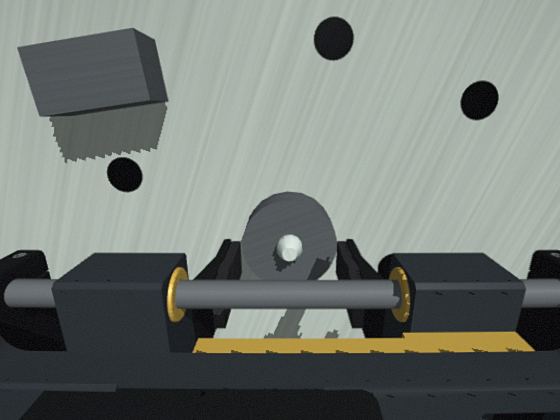

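View pics/t2.png

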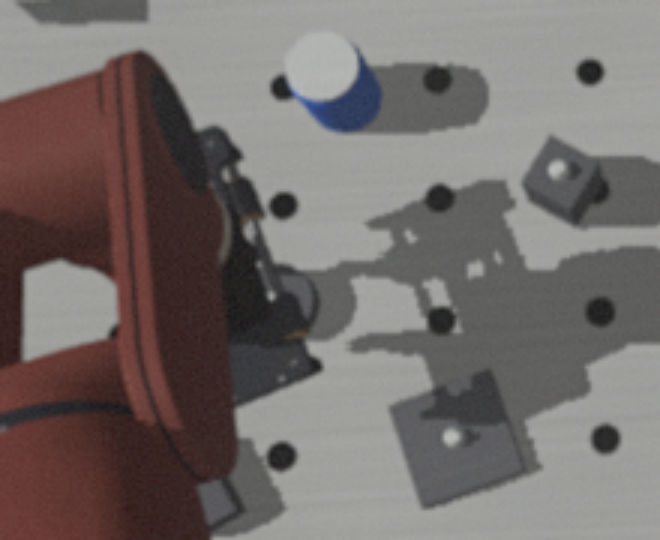

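Run:
```python
from h import *
p=camera("wrist"); fit(p,"wide_disc")
s=state();M=R.from_quat(s["tcp_rot"]).as_matrix();t=s["eef_pos"]
for a in(-10,0,6,25): print(a,proj(p,t+M[:,1]*a),proj(p,t+M[:,1]*a+M[:,2]*26))
P,u,v=cloud(p)
m=(abs(u-289)<4)&(abs(v-246)<4); print(P[m].mean(0))
m=(abs(u-232)<3)&(abs(v-255)<6); print("pad",P[m].mean(0), P[m].std(0))
for (U,V) in((232,250),(225,300),(348,250),(290,220),(290,200)):
  m=(u==U)&(v==V); print(U,V,P[m],(M.T@(P[m]-t).T).T)
```

```text
wide_disc 0.64 [242.9, 190.9, 94.7, 92.1] topz 26.2 rect [596.8 253.9] [58.4 54.2] 21.6 circ [598.1 251.3] 30.2 zmax 39.6 mean [596.8 254.7]
-10 [287.91450715 255.78019059] [332.9611934  255.78798818]
0 [287.95505266 248.53147303] [330.75028031 248.54139582]
6 [287.97749277 244.51973408] [329.52628298 244.53059517]
25 [288.04066161 233.22708152] [326.0793969  233.23975522]
[596.07393947 255.59482311  36.85792815]
pad [566.55637556 252.5399268   64.49924746] [0.89206347 0.44026414 3.70650773]
232 250 [[565.59493481 251.9460457   58.14623823]] [[-10.3778884  -24.68627956 -29.21828605]]
225 300 [[570.07422759 275.03858209 134.0702108 ]] [[ -30.47022622 -100.6121866   -16.99807694]]
348 250 [[622.40913119 273.1578676   58.3167849 ]] [[-10.50084233 -24.86684799  31.42638117]]
290 220 [[592.16400344 267.88398106  26.97801848]] [[-16.07762758   6.47693129   1.24084028]]
290 200 [[587.96048199 279.181732    24.61758051]] [[-28.13202131   8.83742267   1.23041426]]
```

```bash
python3 -m crank '{"slide":[[0,0,0],[0,0,0],[0,0,0],[0,0,0]],"turn":[[0,0,0],[0,0,0],[0,0,0],[0,0,0]],"hand":[-1,-1,-1,-1]}' 40
python3 - <<'E'
from h import *
p=camera("wrist"); fit(p,"wide_disc");plan(596,252,150)
E
```

```text
clock: 4.5
eef_pos: [596.6, 252.4, 33.5]
tcp_rot: [0.58, -0.404, 0.404, -0.58]
contact_force: [-0.6, -0.8, -0.1]
gripper_width: 0.321
wide_disc 0.67 [245.0, 192.4, 96.4, 88.5] topz 26.2 rect [596.7 253.9] [59.5 54.1] 21.6 circ [597.8 251.6] 29.9 zmax 60.7 mean [595.6 257.6]
clk 4.6 tcp [596.6 252.4  33.5] jaw 20.4 -> 20.4 j6 -0.08 w 20.3 F [-0.2  0.3 -0. ]
slide [ 0.0002 -0.1165 -0.0007] turn [0. 0. 0.] rows>= 3.0
```

Run:
```python
from h import *
p=camera("wrist"); cv2.imwrite("pics/w3.png",p["pixels"][:,:,::-1])
p=camera("scene"); cv2.imwrite("pics/s3.png",cv2.resize(p["pixels"][100:260,270:460,::-1],None,fx=4,fy=4)[:600])
print(state()["gripper_width"])
```

```text
0.13770711935139332
```

View pics/w3.png

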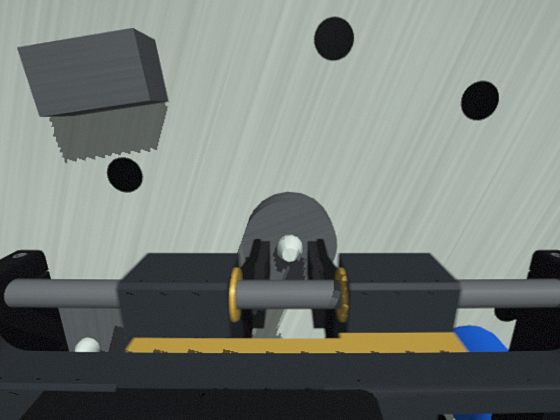

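View pics/s3.png

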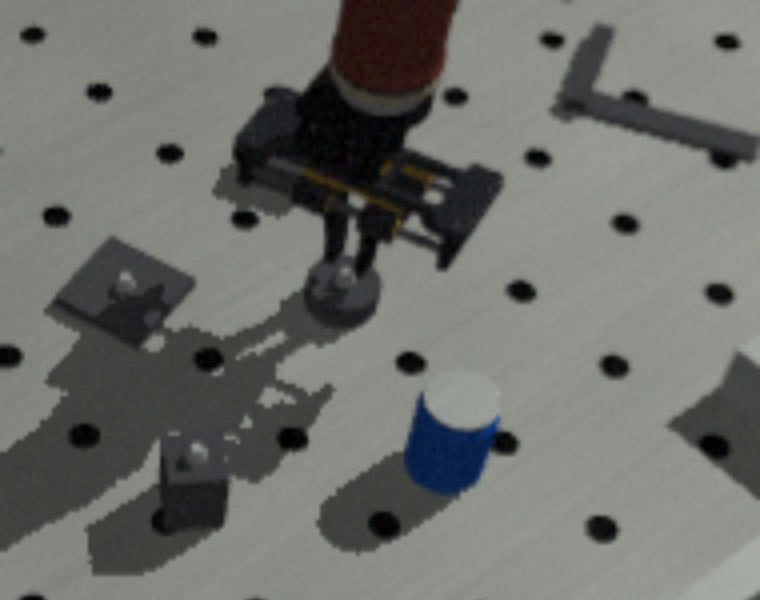

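Run:
```python
from h import *
p=camera("wrist")
s=state();M=R.from_quat(s["tcp_rot"]).as_matrix();t=s["eef_pos"]
P,u,v=cloud(p); Q=(P-t)@M
Z=np.full((420,560,3),np.nan); Z[v,u]=Q
for V in range(228,330,8): print(V,[tuple(Z[V,U].round(0)) for U in (250,258,265,270,312,320,330)])
print(s["gripper_width"],s["contact_force"])
```

```text
228 [(np.float64(-11.0), np.float64(7.0), np.float64(-24.0)), (np.float64(-11.0), np.float64(6.0), np.float64(-19.0)), (np.float64(-11.0), np.float64(6.0), np.float64(-14.0)), (np.float64(-11.0), np.float64(7.0), np.float64(-11.0)), (np.float64(-11.0), np.float64(7.0), np.float64(15.0)), (np.float64(-11.0), np.float64(7.0), np.float64(20.0)), (np.float64(-10.0), np.float64(8.0), np.float64(26.0))]
236 [(np.float64(-6.0), np.float64(6.0), np.float64(-24.0)), (np.float64(-5.0), np.float64(8.0), np.float64(-19.0)), (np.float64(-6.0), np.float64(6.0), np.float64(-14.0)), (np.float64(-5.0), np.float64(7.0), np.float64(-11.0)), (np.float64(-6.0), np.float64(7.0), np.float64(15.0)), (np.float64(-5.0), np.float64(7.0), np.float64(20.0)), (np.float64(-5.0), np.float64(8.0), np.float64(26.0))]
244 [(np.float64(0.0), np.float64(7.0), np.float64(-24.0)), (np.float64(-0.0), np.float64(6.0), np.float64(-19.0)), (np.float64(-12.0), np.float64(-20.0), np.float64(-12.0)), (np.float64(-10.0), np.float64(-17.0), np.float64(-10.0)), (np.float64(-12.0), np.float64(-20.0), np.float64(13.0)), (np.float64(-
[... 3566 characters left out ...]
.0)), (np.float64(2.0), np.float64(-63.0), np.float64(-7.0)), (np.float64(3.0), np.float64(-62.0), np.float64(10.0)), (np.float64(-12.0), np.float64(-82.0), np.float64(11.0)), (np.float64(-29.0), np.float64(-105.0), np.float64(11.0))]
324 [(np.float64(-22.0), np.float64(-100.0), np.float64(-10.0)), (np.float64(-7.0), np.float64(-81.0), np.float64(-10.0)), (np.float64(7.0), np.float64(-62.0), np.float64(-10.0)), (np.float64(6.0), np.float64(-62.0), np.float64(-7.0)), (np.float64(7.0), np.float64(-62.0), np.float64(10.0)), (np.float64(-10.0), np.float64(-84.0), np.float64(11.0)), (np.float64(-26.0), np.float64(-105.0), np.float64(11.0))]
0.0974771057827643 [ 0.04562776 -0.33511396 -0.30633259]
```

Run:
```python
from h import *
p=camera("scene")
P,u,v=cloud(p); s=state();M=R.from_quat(s["tcp_rot"]).as_matrix();Q=(P-s["eef_pos"])@M
Z=np.full((420,560,3),np.nan); Z[v,u]=P
m=(np.abs(Q[:,0])<20)&(np.abs(Q[:,2])<40)
for a in range(-120,40,8):
  k=m&(Q[:,1]>=a)&(Q[:,1]<a+8); print(a,k.sum(),Q[k].mean(0).round(0) if k.sum() else"")
img=p["pixels"][140:190,325:385,::-1].copy()
cv2.imwrite("pics/s4.png",cv2.resize(np.clip(img*2.,0,255).astype(np.uint8),None,fx=12,fy=12,interpolation=cv2.INTER_CUBIC))
print(proj(p,s["eef_pos"]),proj(p,s["eef_pos"]+M[:,1]*25),s["eef_pos"],s["gripper_width"])
```

```text
-120 20 [ -11. -115.   24.]
-112 28 [ -10. -107.   29.]
-104 10 [  -9. -102.   31.]
-96 5 [ 10. -92.  10.]
-88 5 [  7. -85.   9.]
-80 3 [  2. -76.  -9.]
-72 4 [  7. -68. -12.]
-64 14 [ 11. -61.  -6.]
-56 18 [ 12. -52.   0.]
-48 13 [ 11. -45.   0.]
-40 17 [  8. -36.  -1.]
-32 18 [  7. -28.   2.]
-24 19 [  7. -20.   2.]
-16 7 [ 10. -13.   0.]
-8 5 [ 6. -4.  1.]
0 65 [5. 6. 3.]
8 76 [ 5. 10.  4.]
16 3 [13. 20. 30.]
24 16 [ 2. 30. 11.]
32 43 [ 3. 34. 10.]
[356.19084427 167.27803136] [355.18894943 172.51799793] [596.64637909 252.44100415  33.52971163] 0.0632241274741383
```

View pics/s4.png

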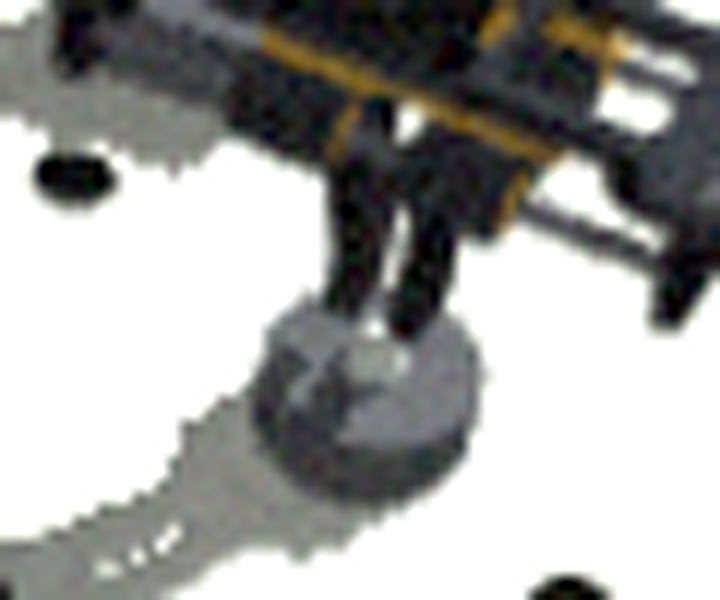

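```bash
python3 -m crank '{"slide":[[0,-0.03,0],[0,-0.06,0],[0,-0.06,0],[0,-0.06,0],[0,-0.06,0],[0,-0.06,0],[0,-0.06,0],[0,-0.06,0],[0,-0.06,0]],"turn":[[0,0,0],[0,0,0],[0,0,0],[0,0,0],[0,0,0],[0,0,0],[0,0,0],[0,0,0],[0,0,0]],"hand":[1,1,1,1,1,1,1,1,1]}' 40
python3 - <<'E'
from h import *
p=camera("wrist"); s=state();M=R.from_quat(s["tcp_rot"]).as_matrix();t=s["eef_pos"];print(t,s["gripper_width"],p["world_to_cam"]@M@np.zeros(3) if 0 else "")
P,u,v=cloud(p);Q=(P-t)@M
Z=np.full((420,560,3),np.nan); Z[v,u]=Q
for V in range(224,262,2): print(V,[tuple(int(a) for a in Z[V,U]) for U in range(352,392,5)])
for y in(-30,-20,-10,0,25):print(y,proj(p,t+M@[-10,y,44]),proj(p,t+M@[0,y,44]))
cv2.imwrite("pics/w5.png",p["pixels"][:,:,::-1])
p=camera("scene")
P,u,v=cloud(p);Q=(P-t)@M
for sg in(1,-1):
  m=(np.abs(Q[:,0])<15)&(Q[:,2]*sg>38)&(Q[:,2]*sg<62)&(Q[:,1]>-55)&(Q[:,1]<35); print(np.sort(Q[m][:,1]).round(0)[::-1][:40])
  print("box",u[m].min(),u[m].max(),v[m].min(),v[m].max())
cv2.imwrite("pics/s5.png",cv2.resize(np.clip(p["pixels"][110:210,290:410,::-1]*2.,0,255).astype(np.uint8),None,fx=6,fy=6))
E
```

```text
clock: 5.7
eef_pos: [596.4, 252.4, 93.1]
tcp_rot: [0.581, -0.404, 0.404, -0.58]
contact_force: [-0.0, 0.1, -0.1]
gripper_width: 0.794
[596.55306424 252.37282103  93.28342901] 0.8390605828867971 
224 [(17, 91, 57), (17, 91, 61), (17, 92, 66), (17, 92, 71), (17, 91, 75), (17, 92, 80), (17, 91, 84), (17, 92, 89)]
226 [(19, 92, 57), (19, 92, 62), (19, 92, 66), (19, 91, 71), (19, 91, 75), (19, 91, 80), (20, 93, 85), (18, 90, 88)]
228 [(21, 91, 57), (21, 91, 62), (21, 92, 66), (21, 91, 71), (21, 91, 75), (21, 92, 80), (21, 90, 84), (21, 92, 89)]
230 [(23, 92, 57), (23, 91, 62), (23, 92, 67), (23, 91, 71), (23, 91, 75), (22, 90, 80), (23, 91, 84), (23, 92, 89)]
232 [(25, 91, 57), (25, 92, 62), (25, 91, 67), (24, 91, 71), (25, 92, 76), (25, 91, 80), (25, 91, 85), (25, 92, 89)]
234 [(27, 91, 58), (27, 91, 62), (26, 90, 66), (26, 90, 71), (27, 91, 76), (27, 91, 80), (27, 91, 85), (27, 91, 89)]
236 [(29, 91, 58), (28, 90, 62), (29, 91, 67), (28, 91, 71), (29, 92, 76), (29, 91, 81), (29, 91, 85), (29, 92, 90)]
238 [(31, 91, 58), (31, 92, 63), (30, 90, 67), (31, 91, 71), (30, 89, 76), (31, 91, 81
[... 1379 characters left out ...]
2), (53, 91, 87), (53, 92, 92)]
-30 [374.84659825 255.48688093] [373.27751431 273.1338796 ]
-20 [369.99098864 247.31310191] [368.59676809 264.12404506]
-10 [365.65176542 240.01179435] [364.40480475 256.05874421]
0 [361.7510726  233.45094064] [360.62926537 248.79760824]
25 [353.53197155 219.63457357] [352.65161382 233.46415006]
[-13. -14. -16. -18. -19. -21. -21. -22. -22. -25. -25. -28. -28. -28.
 -29. -30. -30. -32. -34. -36. -37. -38. -38. -40. -42. -43. -43. -43.
 -46. -46. -49. -49. -50. -51. -52. -53. -54.]
box 370 375 148 159
[-13. -15. -20. -20. -23. -24. -25. -27. -28. -31. -31. -32. -35. -36.
 -40. -40. -42. -42. -43. -43. -46. -48. -48. -53. -53. -54. -54. -55.]
box 345 348 138 148
```

View pics/w5.png

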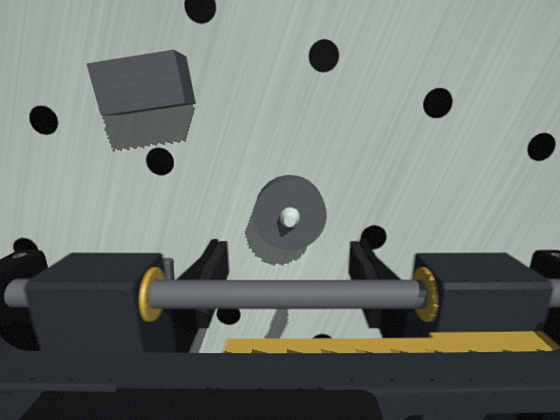

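View pics/s5.png

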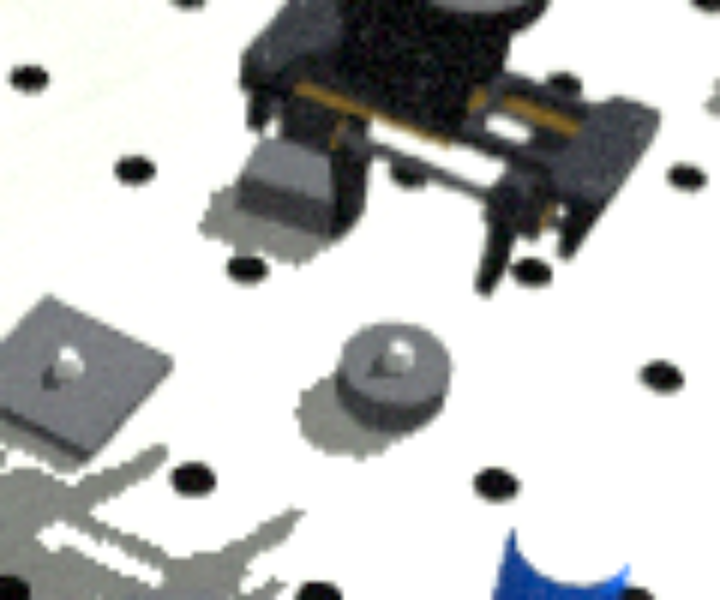

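```bash
python3 -m crank '{"slide":[[0.002,0.02,0.001],[0.002,0.04,0.001],[0.002,0.055,0.001],[0.002,0.07,0.001],[0.002,0.08,0.001],[0.002,0.088,0.001],[0.002,0.095,0.001],[0.002,0.095,0.001]],"turn":[[0,0,0],[0,0,0],[0,0,0],[0,0,0],[0,0,0],[0,0,0],[0,0,0],[0,0,0]],"hand":[1,1,1,1,1,1,1,1]}' 40; python3 -m crank '{"slide":[[0,0,0],[0,0,0],[0,0,0],[0,0,0],[0,0,0],[0,0,0],[0,0,0],[0,0,0]],"turn":[[0,0,0],[0,0,0],[0,0,0],[0,0,0],[0,0,0],[0,0,0],[0,0,0],[0,0,0]],"hand":[-1,-1,-1,-1,-1,-1,-1,-1]}' 40
python3 - <<'E'
from h import *
p=camera("wrist"); fit(p,"wide_disc"); cv2.imwrite("pics/w6.png",p["pixels"][:,:,::-1])
plan(598,250,110,20)
E
```

```text
clock: 6.6
eef_pos: [597.7, 250.8, -2.4]
tcp_rot: [0.581, -0.404, 0.403, -0.58]
contact_force: [0.7, 0.4, -0.7]
gripper_width: 1.001
clock: 7.4
eef_pos: [598.3, 250.9, -1.1]
tcp_rot: [0.581, -0.404, 0.404, -0.58]
contact_force: [-3.6, -1.3, 5.9]
gripper_width: 0.68
wide_disc 0.82 [231.6, 202.7, 113.8, 116.8] topz 26.1 rect [599.3 252.3] [57.4 60.6] 54.7 circ [598.3 251.1] 30.7 zmax 39.9 mean [595.  260.5]
clk 7.5 tcp [598.3 250.9  -1.1] jaw 20.4 -> 20.0 j6 -0.08 w 59.3 F [-2.9 -1.   5.5]
slide [ 0.0007 -0.1111 -0.0006] turn [0.01 0.36 0.  ] rows>= 3.0
```

View pics/w6.png

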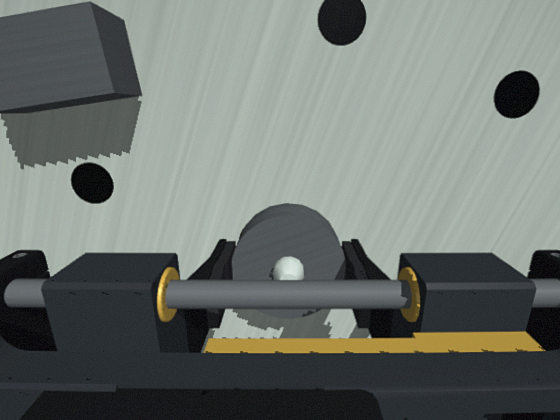

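```bash
python3 -m crank '{"slide":[[0,-0.02,0],[0,-0.05,0],[0,-0.08,0],[0,-0.08,0],[0,-0.08,0]],"turn":[[0,0,0],[0,0,0],[0,0,0],[0,0,0],[0,0,0]],"hand":[-1,-1,-1,-1,-1]}' 40
python3 - <<'E'
from h import *
plan(487.7,115,79,20)
E
```

```text
clock: 8.0
eef_pos: [598.1, 250.9, 77.6]
tcp_rot: [-0.58, 0.404, -0.404, 0.581]
contact_force: [-0.7, 0.5, -5.0]
gripper_width: 0.677
clk 8.0 tcp [598.1 250.9  77.6] jaw 20.4 -> 20.0 j6 -0.08 w 58.9 F [-0.7  0.5 -5. ]
slide [ 0.089  -0.0014 -0.1508] turn [-0.01  0.36 -0.  ] rows>= 4.0
```

```bash
python3 -m crank '{"slide":[[0.022,0,-0.038],[0.045,0,-0.075],[0.067,0,-0.113],[0.08,0,-0.135],[0.089,0,-0.151],[0.089,0,-0.151],[0.089,0,-0.151]],"turn":[[0,0,0],[0,0,0],[0,0,0],[0,0,0],[0,0,0],[0,0,0],[0,0,0]],"hand":[-1,-1,-1,-1,-1,-1,-1]}' 40
python3 - <<'E'
from h import *
plan(487.7,115,79,20)
p=camera("wrist");cv2.imwrite("pics/w7.png",p["pixels"][:,:,::-1])
fit(p,"wide_disc",h=25+77); fit(p,"square_base")
for c in("top","scene"):
  p=camera(c); cv2.imwrite("pics/%s7.png"%c,p["pixels"][:,:,::-1]);fit(p,"wide_disc",h=25+78); fit(p,"square_base")
E
```

```text
clock: 8.7
eef_pos: [486.3, 114.7, 76.6]
tcp_rot: [0.581, -0.405, 0.403, -0.58]
contact_force: [-0.1, -0.3, -3.9]
gripper_width: 0.677
clk 8.7 tcp [486.3 114.7  76.6] jaw 20.3 -> 20.0 j6 -0.28 w 58.9 F [-0.1 -0.3 -3.9]
slide [ 0.0002 -0.0024  0.0014] turn [ 0.15  0.3  -0.06] rows>= 1.0
wide_disc 0.66 [231.9, 201.2, 114.6, 116.0] topz 103.8 rect [485.4 115.7] [59.7 57.5] 76.8 circ [486.4 115.3] 30.4 zmax 173.1 mean [483.1 124.5]
square_base 0.65 [236.4, 159.0, 109.9, 80.0] topz 13.2 rect [483.6 124.5] [83.6 64.9] 17.4 circ [483.  124.1] 51.9 zmax 86.1 mean [478.7 135.6]
wide_disc none
square_base 0.84 [212.9, 241.4, 22.5, 37.3] topz 11.2 rect [494.9  85.5] [84.6 26. ] 22.6 circ [494.3  87.5] 42.9 zmax 181.9 mean [497.1  86. ]
wide_disc 0.63 [297.7, 142.7, 12.6, 22.1] topz 104.0 rect [487.9 112.2] [46.3 61.1] 51.9 circ [489.9 113.9] 31.2 zmax 119.2 mean [491.4 108.3]
square_base 0.64 [287.9, 160.3, 29.0, 23.4] topz 11.8 rect [489.6 111.8] [84.5 86.4] 15.3 circ [489.  111.4] 55.2 zmax 25.8 mean [492.7 108.5]
```

View pics/w7.png

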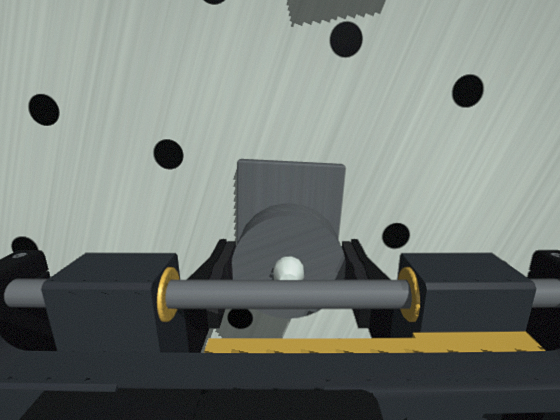

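View pics/scene7.png

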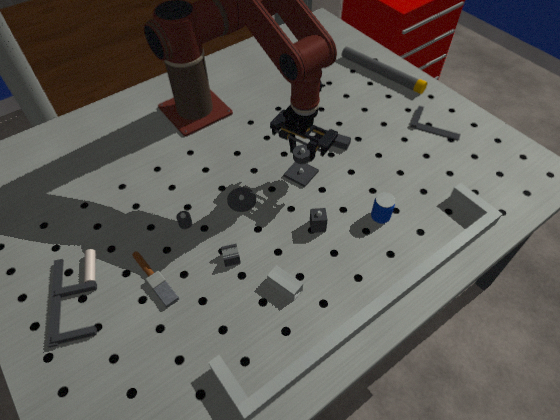

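```bash
python3 -m crank '{"slide":[[0,0.02,0],[0,0.035,0],[0,0.045,0],[0,0.05,0],[0,0.055,0],[0,0.06,0],[0,0.063,0],[0,0.063,0]],"turn":[[0,0,0],[0,0,0],[0,0,0],[0,0,0],[0,0,0],[0,0,0],[0,0,0],[0,0,0]],"hand":[-1,-1,-1,-1,-1,-1,-1,-1]}' 40
python3 - <<'E'
from h import *
plan(487,115,79,20)
p=camera("scene");fit(p,"wide_disc",h=25+12)
p=camera("wrist");fit(p,"wide_disc",h=25+12)
E
```

```text
clock: 9.95
eef_pos: [487.5, 114.9, 15.3]
tcp_rot: [0.581, -0.404, 0.404, -0.58]
contact_force: [-0.3, 0.5, -4.3]
gripper_width: 0.677
clk 9.95 tcp [487.5 114.9  15.3] jaw 20.4 -> 20.0 j6 -0.28 w 58.9 F [-0.3  0.5 -4.3]
slide [-0.0003 -0.0637 -0.0005] turn [ 0.02  0.36 -0.  ] rows>= 2.0
wide_disc 0.71 [293.8, 160.6, 13.5, 17.0] topz 39.3 rect [485.8 107.3] [47.1 64.3] 70.7 circ [486.8 111.3] 33.2 zmax 101.9 mean [489.8 105.5]
wide_disc 0.55 [231.8, 204.8, 114.3, 113.6] topz 38.4 rect [489.9 118.8] [52.3 60.1] 60.2 circ [488.4 115.5] 30.5 zmax 56.6 mean [480.  136.2]
```

```bash
python3 -m crank '{"slide":[[0,0.002,0],[0,0.004,0],[0,0.005,0],[0,0.005,0]],"turn":[[0,0,0],[0,0,0],[0,0,0],[0,0,0]],"hand":[-1,-1,-1,-1]}' 40; python3 -m crank '{"slide":[[0,0,0],[0,0,0],[0,0,0],[0,0,0],[0,0,0],[0,-0.02,0],[0,-0.05,0],[0,-0.09,0],[0,-0.13,0],[0,-0.13,0]],"turn":[[0,0,0],[0,0,0],[0,0,0],[0,0,0],[0,0,0],[0,0,0],[0,0,0],[0,0,0],[0,0,0],[0,0,0]],"hand":[1,1,1,1,1,1,1,1,1,1]}'
python3 - <<'E'
from h import *
p=camera("scene");fit(p,"wide_disc",h=25+12);fit(p,"round_sleeve")
p=camera("wrist");fit(p,"wide_disc",h=25+12);fit(p,"square_base")
cv2.imwrite("pics/w8.png",p["pixels"][:,:,::-1])
plan(433,-285,140,-25)
E
```

```text
clock: 10.55
eef_pos: [487.7, 114.9, 10.9]
tcp_rot: [0.581, -0.404, 0.404, -0.58]
contact_force: [-2.7, -0.4, 2.1]
gripper_width: 0.68
clock: 11.55
eef_pos: [492.2, 115.3, 147.1]
tcp_rot: [-0.578, 0.401, -0.407, 0.583]
contact_force: [0.6, -0.0, 0.9]
gripper_width: 0.998
wide_disc none
round_sleeve 0.78 [176.4, 214.5, 15.4, 14.4] topz 39.8 rect [ 434.2 -286.5] [37.7 41. ] 37.6 circ [ 434.7 -284.8] 22.0 zmax 52.4 mean [ 436.6 -288.1]
wide_disc 0.94 [258.3, 166.8, 63.3, 69.6] topz 38.3 rect [487.7 115.5] [59.2 59.7] 5.6 circ [487.9 115.4] 30.2 zmax 52.1 mean [487.3 116.5]
square_base 0.77 [243.0, 148.5, 91.8, 88.0] topz 13.2 rect [486.1 115.3] [83.9 83.8] 17.4 circ [485.4 115.6] 57.3 zmax 39.4 mean [481.1 124. ]
clk 11.85 tcp [486.4 114.8 138.8] jaw 20.4 -> -25.0 j6 -0.28 w 86.8 F [-0.3 -0.2  0.6]
slide [ 0.3563 -0.001  -0.1891] turn [1.900e-01 4.536e+01 2.000e-02] rows>= 8.0
```

View pics/w8.png

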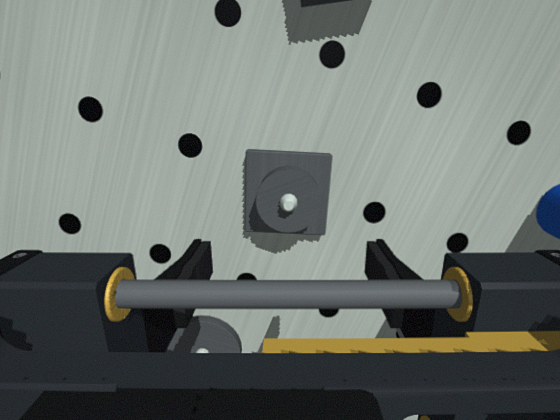

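```bash
python3 -m crank '{"slide":[[0.354,0,-0.188],[0.354,0,-0.188],[0.354,0,-0.188],[0.354,0,-0.188],[0.354,0,-0.188],[0.354,0,-0.188],[0.354,0,-0.188],[0.354,0,-0.188],[0.354,0,-0.188],[0.354,0,-0.188],[0.354,0,-0.188],[0.354,0,-0.188]],"turn":[[0,45,0],[0,45,0],[0,45,0],[0,45,0],[0,45,0],[0,45,0],[0,45,0],[0,45,0],[0,45,0],[0,45,0],[0,45,0],[0,45,0]],"hand":[1,1,1,1,1,1,1,1,1,1,1,1]}'
python3 - <<'E'
from h import *
p=camera("wrist");fit(p,"round_sleeve",zoff=1);cv2.imwrite("pics/w9.png",p["pixels"][:,:,::-1])
plan(433,-283,2,-25)
E
```

```text
clock: 13.05
eef_pos: [434.7, -280.6, 140.0]
tcp_rot: [-0.382, 0.595, -0.594, 0.382]
contact_force: [-0.5, -0.6, 0.1]
gripper_width: 1.002
round_sleeve 0.55 [267.5, 179.1, 45.0, 51.3] topz 41.3 rect [ 431.9 -285.2] [39.7 39.5] 36.6 circ [ 432.  -285.4] 20.1 zmax 56.0 mean [ 432.3 -284.2]
clk 13.15 tcp [ 434.9 -280.9  140.4] jaw -24.5 -> -25.0 j6 -0.3 w 86.7 F [-0.6  1.   1.2]
slide [ 0.0027  0.1384 -0.0008] turn [ 0.02  0.48 -0.01] rows>= 3.0
```

View pics/w9.png

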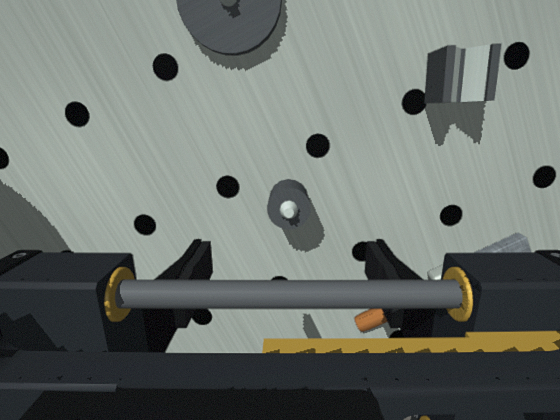

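```bash
python3 -m crank '{"slide":[[0.005,0.04,-0.001],[0.005,0.08,-0.001],[0.005,0.11,-0.001],[0.005,0.13,-0.001],[0.005,0.14,-0.001],[0.005,0.142,-0.001],[0.005,0.142,-0.001],[0.005,0.142,-0.001]],"turn":[[0,0,0],[0,0,0],[0,0,0],[0,0,0],[0,0,0],[0,0,0],[0,0,0],[0,0,0]],"hand":[1,1,1,1,1,1,1,1]}' 40; python3 -m crank '{"slide":[[0,0,0],[0,0,0],[0,0,0],[0,0,0],[0,0,0],[0,0,0],[0,0,0],[0,0,0],[0,0,0],[0,0,0],[0,0,0],[0,0,0]],"turn":[[0,0,0],[0,0,0],[0,0,0],[0,0,0],[0,0,0],[0,0,0],[0,0,0],[0,0,0],[0,0,0],[0,0,0],[0,0,0],[0,0,0]],"hand":[-1,-1,-1,-1,-1,-1,-1,-1,-1,-1,-1,-1]}' 40
python3 - <<'E'
from h import *
p=camera("wrist");fit(p,"round_sleeve",zoff=1)
plan(487.8,115.4,130,20)
E
```

```text
clock: 13.95
eef_pos: [432.7, -287.2, 0.0]
tcp_rot: [0.382, -0.594, 0.596, -0.382]
contact_force: [-0.6, 0.4, 1.1]
gripper_width: 1.0
clock: 15.15
eef_pos: [431.6, -286.5, -1.5]
tcp_rot: [0.382, -0.595, 0.595, -0.382]
contact_force: [1.0, -0.6, -1.8]
gripper_width: 0.453
round_sleeve 0.92 [248.5, 218.1, 81.3, 100.5] topz 41.2 rect [ 430.6 -284. ] [40.6 37. ] 45.3 circ [ 431.7 -285.1] 20.6 zmax 98.8 mean [ 434.8 -278. ]
clk 15.25 tcp [ 431.6 -286.5   -1.5] jaw -24.6 -> 20.0 j6 -0.31 w 39.0 F [ 0.4 -0.8 -1.2]
slide [-0.3887 -0.1315 -0.1165] turn [ -0.   -44.64   0.  ] rows>= 8.0
```

```bash
python3 -m crank '{"slide":[[0,-0.04,0],[0,-0.08,0],[0,-0.1,0],[-0.388,-0.11,-0.116],[-0.388,-0.11,-0.116],[-0.388,-0.11,-0.116],[-0.388,-0.11,-0.116],[-0.388,-0.11,-0.116],[-0.388,-0.11,-0.116],[-0.388,-0.11,-0.116],[-0.388,-0.11,-0.116],[-0.388,-0.11,-0.116]],"turn":[[0,0,0],[0,0,0],[0,0,0],[0,-44.6,0],[0,-44.6,0],[0,-44.6,0],[0,-44.6,0],[0,-44.6,0],[0,-44.6,0],[0,-44.6,0],[0,-44.6,0],[0,-44.6,0]],"hand":[-1,-1,-1,-1,-1,-1,-1,-1,-1,-1,-1,-1]}' 40;python3 -m crank '{"slide":[[0,0,0],[0,0,0],[0,0,0]],"turn":[[0,0,0],[0,0,0],[0,0,0]],"hand":[-1,-1,-1]}' 40
python3 - <<'E'
from h import *
plan(488.2,114.2,40,20)
p=camera("wrist");cv2.imwrite("pics/w10.png",p["pixels"][:,:,::-1])
z=state()["eef_pos"][2]+1.5
fit(p,"round_sleeve",h=41+z);fit(p,"wide_disc",h=38)
E
```

```text
clock: 16.45
eef_pos: [487.4, 119.7, 108.4]
tcp_rot: [-0.58, 0.405, -0.404, 0.581]
contact_force: [0.0, -0.1, -3.4]
gripper_width: 0.449
clock: 16.75
eef_pos: [487.5, 113.1, 108.1]
tcp_rot: [0.579, -0.406, 0.406, -0.578]
contact_force: [0.0, 0.3, -3.3]
gripper_width: 0.451
clk 16.75 tcp [487.5 113.1 108.1] jaw 19.9 -> 20.0 j6 -0.28 w 39.2 F [ 0.   0.3 -3.3]
slide [-0.0008  0.0681  0.0011] turn [ 0.06 -0.15  0.01] rows>= 2.0
round_sleeve 0.83 [250.6, 217.6, 81.1, 100.9] topz 150.8 rect [488.6 115.7] [37.4 40.8] 39.2 circ [487.5 114.8] 20.5 zmax 208.3 mean [484.8 121.8]
wide_disc 0.62 [254.6, 169.5, 71.4, 61.9] topz 38.3 rect [485.4 121.2] [59.1 47.6] 18.5 circ [488.  115.6] 30.2 zmax 52.3 mean [484.8 123.5]
```

View pics/w10.png

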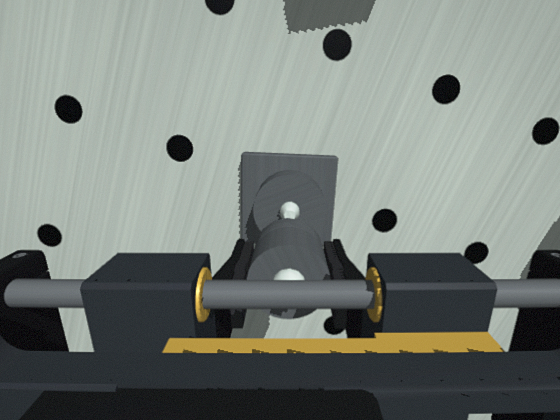

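```bash
python3 -m crank '{"slide":[[0,0.02,0],[0,0.04,0],[0,0.05,0],[0,0.056,0],[0,0.06,0],[0,0.064,0],[0,0.068,0],[0,0.068,0]],"turn":[[0,0,0],[0,0,0],[0,0,0],[0,0,0],[0,0,0],[0,0,0],[0,0,0],[0,0,0]],"hand":[-1,-1,-1,-1,-1,-1,-1,-1]}' 40;python3 -m crank '{"slide":[[0,0.002,0],[0,0.004,0],[0,0.005,0],[0,0.005,0]],"turn":[[0,0,0],[0,0,0],[0,0,0],[0,0,0]],"hand":[-1,-1,-1,-1]}' 40
```

```text
clock: 17.7
eef_pos: [487.8, 114.6, 40.3]
tcp_rot: [0.579, -0.406, 0.406, -0.579]
contact_force: [-0.3, -0.5, -3.9]
gripper_width: 0.449
clock: 18.1
eef_pos: [488.0, 114.6, 35.6]
tcp_rot: [-0.579, 0.406, -0.406, 0.579]
contact_force: [-0.9, 0.3, -3.8]
gripper_width: 0.447
```

```bash
python3 -m crank '{"slide":[[0,0.001,0],[0,0.001,0]],"turn":[[0,0,0],[0,0,0]],"hand":[-1,-1]}' 40;python3 -m crank '{"slide":[[0,0,0],[0,0,0],[0,0,0],[0,0,0],[0,0,0],[0,-0.02,0],[0,-0.05,0],[0,-0.09,0],[0,-0.13,0],[0,-0.13,0],[0,-0.13,0]],"turn":[[0,0,0],[0,0,0],[0,0,0],[0,0,0],[0,0,0],[0,0,0],[0,0,0],[0,0,0],[0,0,0],[0,0,0],[0,0,0]],"hand":[1,1,1,1,1,1,1,1,1,1,1]}'
python3 - <<'E'
from h import *
p=camera("wrist");fit(p,"wide_disc",h=38);fit(p,"round_sleeve",h=78)
cv2.imwrite("pics/w11.png",p["pixels"][:,:,::-1])
plan(618,-241,140,-20.6)
E
```

```text
clock: 18.3
eef_pos: [488.0, 114.6, 35.5]
tcp_rot: [0.579, -0.406, 0.406, -0.579]
contact_force: [-4.2, -0.2, 6.0]
gripper_width: 0.447
clock: 19.4
eef_pos: [488.8, 114.6, 165.7]
tcp_rot: [-0.578, 0.405, -0.407, 0.58]
contact_force: [0.3, -0.2, -0.6]
gripper_width: 1.003
wide_disc 0.82 [258.9, 160.3, 59.3, 54.2] topz 38.3 rect [485.8 121.5] [59.7 47. ] 17.2 circ [487.7 115.5] 29.9 zmax 79.6 mean [483.4 127. ]
round_sleeve 0.7 [267.5, 173.5, 43.9, 52.3] topz 78.3 rect [487.7 116.2] [39.5 39.8] 61.9 circ [487.7 116.1] 20.2 zmax 91.9 mean [487.3 117.2]
clk 19.55 tcp [486.7 114.4 162.8] jaw 20.0 -> -20.6 j6 -0.28 w 87.0 F [ 0.6  0.7 -0.4]
slide [0.3789 0.0225 0.0021] turn [1.800e-01 4.056e+01 2.000e-02] rows>= 8.0
```

View pics/w11.png

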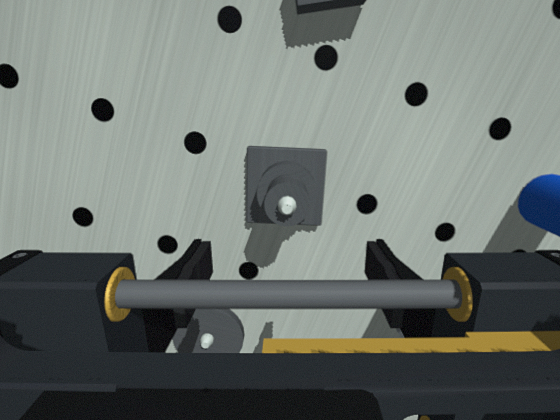

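```bash
python3 -m crank '{"slide":[[0.379,0.022,0.002],[0.379,0.022,0.002],[0.379,0.022,0.002],[0.379,0.022,0.002],[0.379,0.022,0.002],[0.379,0.022,0.002],[0.379,0.022,0.002],[0.379,0.022,0.002],[0.379,0.022,0.002],[0.379,0.022,0.002],[0.379,0.022,0.002],[0.379,0.022,0.002]],"turn":[[0,40.5,0],[0,40.5,0],[0,40.5,0],[0,40.5,0],[0,40.5,0],[0,40.5,0],[0,40.5,0],[0,40.5,0],[0,40.5,0],[0,40.5,0],[0,40.5,0],[0,40.5,0]],"hand":[1,1,1,1,1,1,1,1,1,1,1,1]}'
python3 - <<'E'
from h import *
p=camera("wrist");fit(p,"v_head",zoff=1);fit(p,"v_head",zoff=-5,tol=14);cv2.imwrite("pics/w12.png",p["pixels"][:,:,::-1])
plan(618,-241,-2,-20.6)
E
```

```text
clock: 20.75
eef_pos: [618.8, -239.4, 142.2]
tcp_rot: [-0.403, 0.581, -0.58, 0.403]
contact_force: [0.1, -0.4, 0.1]
gripper_width: 1.001
v_head 0.58 [264.1, 172.4, 50.0, 55.2] topz 38.5 rect [ 616.7 -242.3] [44.4 44. ] 67.8 circ [ 616.3 -242. ] 30.3 zmax 41.3 mean [ 617.3 -241.8]
v_head 0.58 [264.1, 172.4, 50.0, 55.2] topz 31.6 rect [ 616.7 -242.2] [44.5 44. ] 67.8 circ [ 616.5 -241.7] 30.5 zmax 41.3 mean [ 617.3 -240.8]
clk 20.9 tcp [ 619.2 -239.9  142.9] jaw -20.5 -> -20.6 j6 -0.13 w 87.0 F [ 0.1 -0.  -0. ]
slide [ 0.0014  0.1449 -0.0008] turn [-0.02  0.13 -0.  ] rows>= 3.0
```

View pics/w12.png

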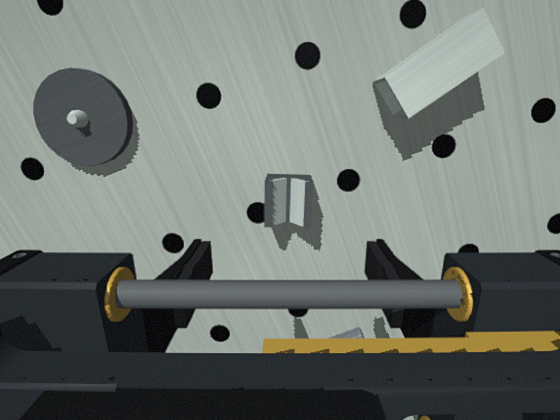

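```bash
python3 -m crank '{"slide":[[0.003,0.04,-0.002],[0.003,0.08,-0.002],[0.003,0.11,-0.002],[0.003,0.13,-0.002],[0.003,0.14,-0.002],[0.003,0.144,-0.002],[0.003,0.144,-0.002],[0.003,0.144,-0.002]],"turn":[[0,1,0],[0,1,0],[0,1,0],[0,1,0],[0,1,0],[0,1,0],[0,1,0],[0,1,0]],"hand":[1,1,1,1,1,1,1,1]}' 40; python3 -m crank '{"slide":[[0,0,0],[0,0,0],[0,0,0],[0,0,0],[0,0,0],[0,0,0],[0,0,0],[0,0,0],[0,0,0],[0,0,0],[0,0,0],[0,0,0]],"turn":[[0,0,0],[0,0,0],[0,0,0],[0,0,0],[0,0,0],[0,0,0],[0,0,0],[0,0,0],[0,0,0],[0,0,0],[0,0,0],[0,0,0]],"hand":[-1,-1,-1,-1,-1,-1,-1,-1,-1,-1,-1,-1]}' 40
python3 - <<'E'
from h import *
p=camera("wrist");fit(p,"v_head",zoff=-5,tol=14);cv2.imwrite("pics/w13.png",p["pixels"][:,:,::-1])
plan(487.7,116,160,17.4)
E
```

```text
clock: 21.7
eef_pos: [617.4, -243.6, 0.3]
tcp_rot: [0.397, -0.584, 0.585, -0.398]
contact_force: [-0.1, 0.5, 1.2]
gripper_width: 1.001
clock: 22.9
eef_pos: [616.3, -243.1, -1.5]
tcp_rot: [0.398, -0.585, 0.585, -0.398]
contact_force: [1.6, 0.3, -0.6]
gripper_width: 0.502
v_head 0.63 [241.0, 214.7, 95.7, 106.5] topz 31.2 rect [ 616.3 -241.8] [45.2 44.3] 68.3 circ [ 616.7 -241.6] 31.1 zmax 41.1 mean [ 619.7 -233.1]
clk 23.0 tcp [ 616.3 -243.1   -1.5] jaw -21.5 -> 17.4 j6 -0.12 w 43.6 F [ 0.4 -0.  -0.9]
slide [-0.2868 -0.1615 -0.2514] turn [-1.000e-02 -3.894e+01  0.000e+00] rows>= 6.0
```

View pics/w13.png

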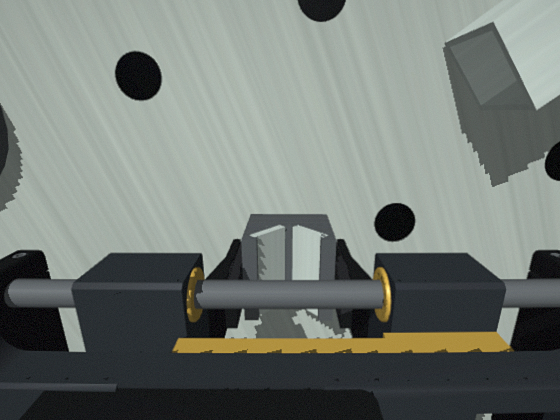

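```bash
python3 -m crank '{"slide":[[0,-0.04,0],[0,-0.08,0],[0,-0.12,0],[-0.286,-0.137,-0.2505],[-0.286,-0.137,-0.2505],[-0.286,-0.137,-0.2505],[-0.286,-0.137,-0.2505],[-0.286,-0.137,-0.2505],[-0.286,-0.137,-0.2505],[-0.286,-0.137,-0.2505],[-0.286,-0.137,-0.2505],[-0.286,-0.137,-0.2505]],"turn":[[0,0,0],[0,0,0],[0,0,0],[0,-38.9,0],[0,-38.9,0],[0,-38.9,0],[0,-38.9,0],[0,-38.9,0],[0,-38.9,0],[0,-38.9,0],[0,-38.9,0],[0,-38.9,0]],"hand":[-1,-1,-1,-1,-1,-1,-1,-1,-1,-1,-1,-1]}' 40;python3 -m crank '{"slide":[[0,0,0],[0,0,0],[0,0,0]],"turn":[[0,0,0],[0,0,0],[0,0,0]],"hand":[-1,-1,-1]}' 40
python3 - <<'E'
from h import *
plan(488.1,114.7,78,17.4)
p=camera("wrist");cv2.imwrite("pics/w14.png",p["pixels"][:,:,::-1])
z=state()["eef_pos"][2]+1.5
fit(p,"v_head",h=34+z,tol=14);fit(p,"round_sleeve",h=78); fit(p,"wide_disc",h=38)
E
```

```text
clock: 24.2
eef_pos: [485.9, 118.3, 135.1]
tcp_rot: [0.571, -0.418, 0.417, -0.571]
contact_force: [-1.3, 0.2, -2.8]
gripper_width: 0.498
clock: 24.5
eef_pos: [488.5, 113.7, 135.3]
tcp_rot: [0.57, -0.419, 0.419, -0.569]
contact_force: [-0.4, -0.8, -3.5]
gripper_width: 0.503
clk 24.5 tcp [488.5 113.7 135.3] jaw 17.3 -> 17.4 j6 -0.23 w 43.8 F [-0.4 -0.8 -3.5]
slide [-0.001   0.0573 -0.0001] turn [ 0.03 -0.14  0.01] rows>= 2.0
v_head 0.64 [240.4, 213.6, 95.7, 108.2] topz 168.1 rect [488.4 115.2] [44.6 45.2] 17.1 circ [488.3 115.6] 30.9 zmax 232.1 mean [485.6 124. ]
round_sleeve 0.62 [266.2, 181.7, 47.4, 29.7] topz 78.2 rect [484.5 126.6] [37.4 18.4] 15.8 circ [486.5 119.4] 18.7 zmax 89.0 mean [484.6 126.3]
wide_disc 0.61 [255.3, 163.8, 64.5, 52.1] topz 38.2 rect [485.  124.8] [58.1 40.3] 16.3 circ [487.9 116.5] 29.6 zmax 42.0 mean [483.5 128.8]
```

View pics/w14.png

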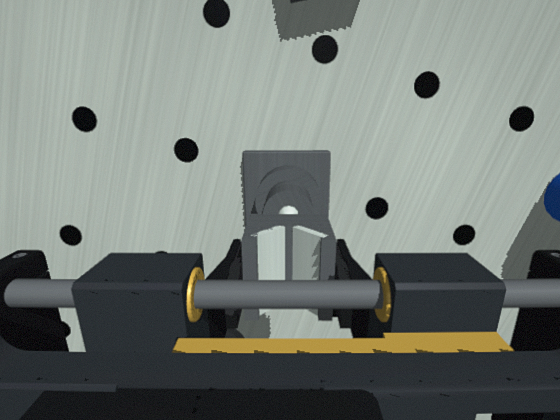

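```bash
python3 -m crank '{"slide":[[-0.001,0.02,0],[-0.001,0.03,0],[-0.001,0.037,0],[-0.001,0.043,0],[-0.001,0.048,0],[-0.001,0.052,0],[-0.001,0.055,0],[-0.001,0.055,0]],"turn":[[0,0,0],[0,0,0],[0,0,0],[0,0,0],[0,0,0],[0,0,0],[0,0,0],[0,0,0]],"hand":[-1,-1,-1,-1,-1,-1,-1,-1]}' 40;python3 -m crank '{"slide":[[0,0.002,0],[0,0.004,0],[0,0.006,0],[0,0.006,0]],"turn":[[0,0,0],[0,0,0],[0,0,0],[0,0,0]],"hand":[-1,-1,-1,-1]}' 40
```

```text
clock: 25.5
eef_pos: [487.7, 115.8, 80.2]
tcp_rot: [0.57, -0.419, 0.419, -0.57]
contact_force: [-0.1, 0.7, -3.1]
gripper_width: 0.502
clock: 25.9
eef_pos: [488.2, 115.9, 75.4]
tcp_rot: [-0.57, 0.419, -0.419, 0.57]
contact_force: [-2.0, -0.4, 4.4]
gripper_width: 0.5
```

```bash
python3 -m crank '{"slide":[[0,0,0],[0,0,0],[0,0,0],[0,0,0],[0,0,0],[0,-0.02,0],[0,-0.05,0],[0,-0.08,0],[0,-0.1,0],[0,-0.1,0],[0,-0.1,0]],"turn":[[0,0,0],[0,0,0],[0,0,0],[0,0,0],[0,0,0],[0,0,0],[0,0,0],[0,0,0],[0,0,0],[0,0,0],[0,0,0]],"hand":[1,1,1,1,1,1,1,1,1,1,1]}'
python3 - <<'E'
from h import *
p=camera("wrist");fit(p,"wide_disc",h=38);fit(p,"v_head",h=114,tol=14)
cv2.imwrite("pics/w15.png",p["pixels"][:,:,::-1])
plan(680,26,170,-32.7)
E
```

```text
clock: 27.0
eef_pos: [488.0, 115.8, 174.4]
tcp_rot: [-0.57, 0.419, -0.419, 0.57]
contact_force: [0.2, 0.2, -0.4]
gripper_width: 0.996
wide_disc 0.66 [261.1, 161.3, 52.8, 39.3] topz 38.1 rect [476.6 129.2] [58.1 24.3] 39.0 circ [483.4 120.8] 29.1 zmax 42.1 mean [480.8 136.1]
v_head 0.69 [260.2, 178.2, 56.7, 63.9] topz 109.9 rect [488.  117.1] [44.1 44.7] 17.2 circ [487.8 117.4] 30.7 zmax 118.6 mean [487.5 118.5]
clk 27.15 tcp [486.9 115.7 172.8] jaw 17.4 -> -32.7 j6 -0.23 w 86.6 F [ 0.1  0.9 -1.4]
slide [0.1433 0.0023 0.1576] turn [1.600e-01 5.006e+01 4.000e-02] rows>= 6.0
```

View pics/w15.png

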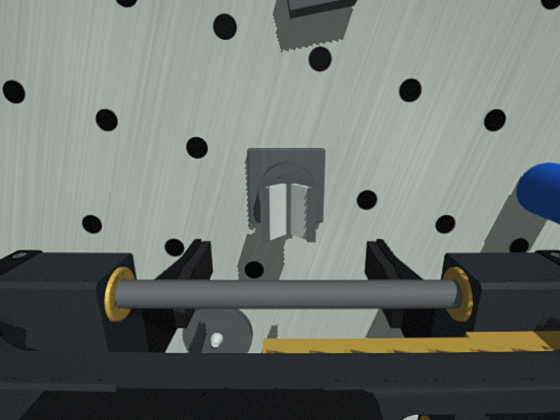

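```bash
python3 -m crank '{"slide":[[0.143,0,0.158],[0.143,0,0.158],[0.143,0,0.158],[0.143,0,0.158],[0.143,0,0.158],[0.143,0,0.158],[0.143,0,0.158],[0.143,0,0.158],[0.143,0,0.158]],"turn":[[0,50,0],[0,50,0],[0,50,0],[0,50,0],[0,50,0],[0,50,0],[0,50,0],[0,50,0],[0,50,0]],"hand":[1,1,1,1,1,1,1,1,1]}'
python3 - <<'E'
from h import *
p=camera("wrist");fit(p,"square_riser",zoff=1);cv2.imwrite("pics/w16.png",p["pixels"][:,:,::-1])
plan(680,26,6,-32.7)
E
```

```text
clock: 28.05
eef_pos: [680.8, 26.9, 174.0]
tcp_rot: [-0.341, 0.62, -0.62, 0.34]
contact_force: [0.1, 0.0, -0.4]
gripper_width: 0.995
square_riser 0.88 [268.3, 169.1, 46.6, 51.2] topz 61.3 rect [679.5  24.1] [44.4 43.6] 57.2 circ [679.7  24.6] 30.0 zmax 75.4 mean [680.  25.]
clk 28.15 tcp [681.1  26.9 174.6] jaw -32.5 -> -32.7 j6 0.49 w 87.5 F [ 0.1  0.4 -0.2]
slide [ 0.0013  0.1686 -0.0004] turn [-0.    0.18  0.  ] rows>= 4.0
```

View pics/w16.png

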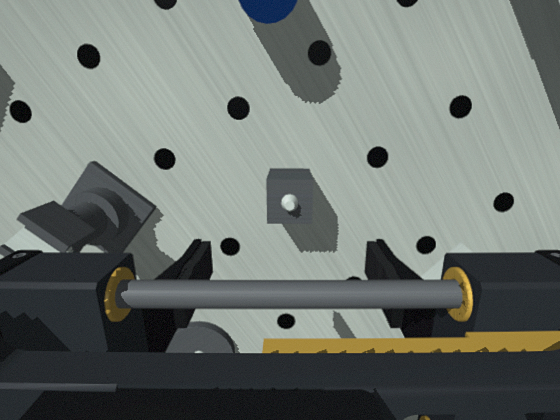

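```bash
python3 -m crank '{"slide":[[0.003,0.04,0],[0.003,0.08,0],[0.003,0.11,0],[0.003,0.135,0],[0.003,0.15,0],[0.003,0.16,0],[0.003,0.16,0],[0.003,0.16,0]],"turn":[[0,0,0],[0,0,0],[0,0,0],[0,0,0],[0,0,0],[0,0,0],[0,0,0],[0,0,0]],"hand":[1,1,1,1,1,1,1,1]}' 45; python3 -m crank '{"slide":[[0,0,0],[0,0,0],[0,0,0],[0,0,0],[0,0,0],[0,0,0],[0,0,0],[0,0,0],[0,0,0],[0,0,0],[0,0,0],[0,0,0]],"turn":[[0,0,0],[0,0,0],[0,0,0],[0,0,0],[0,0,0],[0,0,0],[0,0,0],[0,0,0],[0,0,0],[0,0,0],[0,0,0],[0,0,0]],"hand":[-1,-1,-1,-1,-1,-1,-1,-1,-1,-1,-1,-1]}' 45
python3 - <<'E'
from h import *
p=camera("wrist");fit(p,"square_riser",zoff=1)
plan(462,-101,120,-13)
E
```

```text
clock: 28.95
eef_pos: [680.8, 24.0, 15.9]
tcp_rot: [0.339, -0.62, 0.621, -0.34]
contact_force: [-0.7, 0.7, 1.2]
gripper_width: 1.001
clock: 30.15
eef_pos: [679.8, 23.9, 14.5]
tcp_rot: [0.339, -0.62, 0.62, -0.339]
contact_force: [0.9, -0.9, -0.9]
gripper_width: 0.5
square_riser 0.66 [238.8, 208.0, 98.2, 119.3] topz 61.1 rect [679.   24.4] [45.4 44.7] 57.5 circ [679.4  24.4] 31.0 zmax 114.2 mean [681.8  28.4]
clk 30.25 tcp [679.8  24.   14.5] jaw -32.6 -> -13.0 j6 0.49 w 43.6 F [ 0.2 -1.5 -0.6]
slide [ 0.2227 -0.1055 -0.116 ] turn [ -0.   -19.64   0.  ] rows>= 5.0
```

```bash
python3 -m crank '{"slide":[[0,-0.04,0],[0,-0.08,0],[0.223,-0.085,-0.116],[0.223,-0.085,-0.116],[0.223,-0.085,-0.116],[0.223,-0.085,-0.116],[0.223,-0.085,-0.116],[0.223,-0.085,-0.116],[0.223,-0.085,-0.116],[0.223,-0.085,-0.116],[0.223,-0.085,-0.116]],"turn":[[0,0,0],[0,0,0],[0,-19.6,0],[0,-19.6,0],[0,-19.6,0],[0,-19.6,0],[0,-19.6,0],[0,-19.6,0],[0,-19.6,0],[0,-19.6,0],[0,-19.6,0]],"hand":[-1,-1,-1,-1,-1,-1,-1,-1,-1,-1,-1]}' 45
python3 - <<'E'
from h import *
plan(461.3,-101,26.5,-13)
p=camera("wrist");cv2.imwrite("pics/w17.png",p["pixels"][:,:,::-1])
z=state()["eef_pos"][2]-14.5
fit(p,"square_riser",h=61+z);fit(p,"round_base",zoff=1)
q=silhouettes(p,"round_base")[0]; P,u,v=cloud(p,q["pixels"]); t=P[abs(P[:,2]-13.2)<3][:,:2]
hull=cv2.convexHull(t.astype(np.float32))[:,0]
from scipy.optimize import least_squares
c0=np.array([461.,-101]); 
f=lambda c:np.hypot(*(hull-c).T)-44.5
print(least_squares(f,c0,loss="soft_l1",f_scale=1).x,len(hull),f(c0).round(1))
E
```

```text
clock: 31.35
eef_pos: [462.8, -100.9, 99.7]
tcp_rot: [0.44, -0.553, 0.553, -0.44]
contact_force: [0.9, -0.1, -3.6]
gripper_width: 0.503
clk 31.35 tcp [ 462.8 -100.9   99.7] jaw -13.0 -> -13.0 j6 -0.15 w 43.8 F [ 0.9 -0.1 -3.6]
slide [ 0.0005  0.0732 -0.0014] turn [-0.03  0.01 -0.01] rows>= 2.0
square_riser 0.87 [240.5, 208.9, 94.0, 120.0] topz 146.4 rect [ 462.5 -100.5] [45.3 44.3] 76.7 circ [ 462.5 -100.1] 30.7 zmax 199.8 mean [463.6 -95.6]
round_base 0.74 [233.5, 154.3, 103.3, 80.8] topz 13.3 rect [461.7 -88.3] [64.4 89.4] 82.0 circ [ 459.8 -100.8] 44.9 zmax 128.7 mean [462.8 -83.6]
[ 459.8776796  -100.53999869] 48 [-0.8 -0.7 -1.  -0.8 -0.8 -0.9 -0.9 -0.8 -0.7 -0.3 -0.4 -0.1 -0.1  0.1
  0.2  0.1  0.3  0.5  0.4  0.8  0.6  0.7  1.   0.8  0.7  1.   1.   1.
  1.1  1.2  1.4  1.5  1.3  1.1  1.   1.1  1.5  1.3  1.   0.1 -2.2 -1.4
 -0.9 -1.1 -1.2 -1.3 -0.9 -0.8]
```

View pics/w17.png

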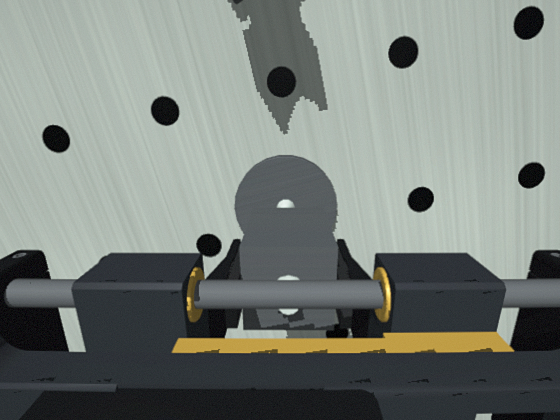

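```bash
python3 -m crank '{"slide":[[0,0.02,-0.002],[0,0.035,-0.002],[0,0.045,-0.002],[0,0.052,-0.002],[0,0.058,-0.002],[0,0.063,-0.002],[0,0.067,-0.002],[0,0.067,-0.002]],"turn":[[0,0,0],[0,0,0],[0,0,0],[0,0,0],[0,0,0],[0,0,0],[0,0,0],[0,0,0]],"hand":[-1,-1,-1,-1,-1,-1,-1,-1]}' 45;python3 -m crank '{"slide":[[0,0.002,0],[0,0.004,0],[0,0.006,0],[0,0.006,0]],"turn":[[0,0,0],[0,0,0],[0,0,0],[0,0,0]],"hand":[-1,-1,-1,-1]}' 45
```

```text
clock: 32.35
eef_pos: [459.7, -100.7, 32.2]
tcp_rot: [-0.44, 0.554, -0.553, 0.44]
contact_force: [-0.4, -0.9, -4.9]
gripper_width: 0.503
clock: 32.75
eef_pos: [460.0, -100.8, 26.5]
tcp_rot: [0.44, -0.553, 0.554, -0.44]
contact_force: [0.3, 0.1, -3.6]
gripper_width: 0.502
```

Lower a touch more, release, retreat.

```bash
python3 -m crank '{"slide":[[0,0.001,0],[0,0.001,0]],"turn":[[0,0,0],[0,0,0]],"hand":[-1,-1]}' 45;python3 -m crank '{"slide":[[0,0,0],[0,0,0],[0,0,0],[0,0,0],[0,0,0],[0,-0.02,0],[0,-0.05,0],[0,-0.09,0],[0,-0.13,0],[0,-0.15,0],[0,-0.15,0],[0,-0.15,0]],"turn":[[0,0,0],[0,0,0],[0,0,0],[0,0,0],[0,0,0],[0,0,0],[0,0,0],[0,0,0],[0,0,0],[0,0,0],[0,0,0],[0,0,0]],"hand":[1,1,1,1,1,1,1,1,1,1,1,1]}'
python3 - <<'E'
from h import *
p=camera("wrist");fit(p,"square_riser",h=73);fit(p,"round_base",zoff=1)
cv2.imwrite("pics/w18.png",p["pixels"][:,:,::-1])
plan(459.5,306.5,160,118)
s=state(); print(s["joint_positions"].round(2))
E
```

```text
clock: 32.95
eef_pos: [460.1, -100.9, 26.4]
tcp_rot: [-0.44, 0.554, -0.554, 0.44]
contact_force: [-3.4, 1.3, 4.9]
gripper_width: 0.504
clock: 34.15
eef_pos: [459.8, -100.8, 175.2]
tcp_rot: [0.44, -0.553, 0.554, -0.44]
contact_force: [-0.9, 0.4, 0.2]
gripper_width: 1.001
square_riser 0.91 [266.0, 168.2, 49.2, 55.6] topz 73.4 rect [ 459.7 -100.6] [44.3 44. ] 76.7 circ [ 459.9 -100.3] 30.3 zmax 86.8 mean [459.9 -99.6]
round_base 0.92 [248.3, 144.5, 81.8, 73.9] topz 13.3 rect [461.4 -95.5] [78.  88.5] 76.0 circ [ 459.6 -100.9] 45.0 zmax 71.9 mean [463.1 -87.7]
clk 34.3 tcp [ 458.7 -100.3  173.6] jaw -13.0 -> -62.0 j6 -0.16 w 86.9 F [ 0.3 -0.5 -0.2]
slide [-0.3965  0.0141 -0.091 ] turn [ 0.19 48.96  0.05] rows>= 8.0
[-0.38 -0.13  1.96  0.    1.31 -0.16]
```

View pics/w18.png

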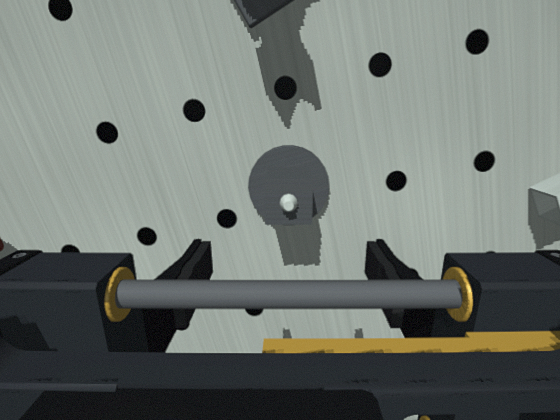

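```bash
python3 -m crank '{"slide":[[-0.396,0,-0.091],[-0.396,0,-0.091],[-0.396,0,-0.091],[-0.396,0,-0.091],[-0.396,0,-0.091],[-0.396,0,-0.091],[-0.396,0,-0.091],[-0.396,0,-0.091],[-0.396,0,-0.091],[-0.396,0,-0.091],[-0.396,0,-0.091],[-0.396,0,-0.091]],"turn":[[0,48,0],[0,48,0],[0,48,0],[0,48,0],[0,48,0],[0,48,0],[0,48,0],[0,48,0],[0,48,0],[0,48,0],[0,48,0],[0,48,0]],"hand":[1,1,1,1,1,1,1,1,1,1,1,1]}'
python3 - <<'E'
from h import *
p=camera("wrist");fit(p,"flat_rest",zoff=1);cv2.imwrite("pics/w19.png",p["pixels"][:,:,::-1])
plan(460,306.5,-2,-61.1)
E
```

```text
clock: 35.5
eef_pos: [460.0, 304.4, 174.2]
tcp_rot: [0.178, -0.684, 0.685, -0.176]
contact_force: [0.2, 0.0, 0.3]
gripper_width: 1.001
flat_rest 0.89 [264.8, 154.9, 43.5, 64.6] topz 29.4 rect [458.9 307.5] [64.6 36.1] 27.8 circ [459.2 307.6] 36.6 zmax 32.0 mean [460.1 308.3]
flat_rest 0.24 few 151 [79.29424591 84.69804392 92.53546114]
clk 35.6 tcp [460.6 304.1 175. ] jaw -61.1 -> -61.1 j6 1.51 w 87.0 F [ 0.4 -0.2  0.7]
slide [-0.0008  0.177  -0.0025] turn [-0.01 -0.04  0.06] rows>= 4.0
```

View pics/w19.png

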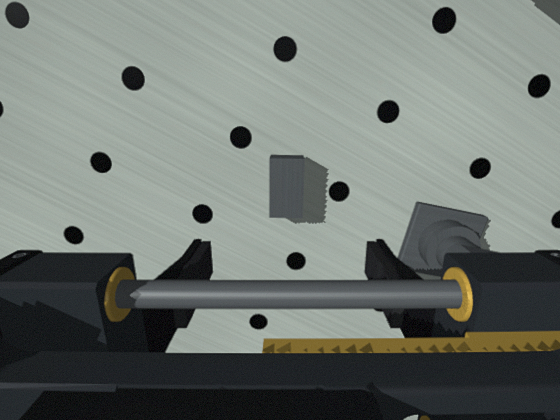

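```bash
python3 -m crank '{"slide":[[0,0.04,-0.004],[0,0.08,-0.004],[0,0.12,-0.004],[0,0.15,-0.004],[0,0.167,-0.004],[0,0.175,-0.004],[0,0.176,-0.004],[0,0.176,-0.004]],"turn":[[0,0.7,0],[0,0.7,0],[0,0.7,0],[0,0.7,0],[0,0.7,0],[0,0.7,0],[0,0.7,0],[0,0.7,0]],"hand":[1,1,1,1,1,1,1,1]}' 45; python3 -m crank '{"slide":[[0,0,0],[0,0,0],[0,0,0],[0,0,0],[0,0,0],[0,0,0],[0,0,0],[0,0,0],[0,0,0],[0,0,0],[0,0,0],[0,0,0]],"turn":[[0,0,0],[0,0,0],[0,0,0],[0,0,0],[0,0,0],[0,0,0],[0,0,0],[0,0,0],[0,0,0],[0,0,0],[0,0,0],[0,0,0]],"hand":[-1,-1,-1,-1,-1,-1,-1,-1,-1,-1,-1,-1]}' 45
python3 - <<'E'
from h import *
p=camera("wrist");fit(p,"flat_rest",zoff=1)
cv2.imwrite("pics/w20.png",p["pixels"][:,:,::-1])
plan(459.8,-100.6,160,-13)
E
```

```text
clock: 36.4
eef_pos: [459.6, 308.9, 0.5]
tcp_rot: [-0.172, 0.686, -0.686, 0.173]
contact_force: [0.4, 0.3, -0.2]
gripper_width: 1.002
clock: 37.6
eef_pos: [458.8, 308.9, -0.5]
tcp_rot: [0.173, -0.686, 0.686, -0.173]
contact_force: [1.2, -1.5, 0.2]
gripper_width: 0.41
flat_rest 0.95 [247.5, 199.2, 79.2, 126.3] topz 29.3 rect [458.4 309.8] [64.9 36. ] 28.4 circ [458.6 309.9] 36.2 zmax 99.9 mean [465.8 313.8]
clk 37.7 tcp [458.7 309.   -0.5] jaw -61.7 -> -13.0 j6 1.53 w 35.7 F [ 0.5 -1.9 -1. ]
slide [ 0.1929 -0.1605  0.3613] turn [ -0.   -48.74  -0.  ] rows>= 8.0
```

View pics/w20.png

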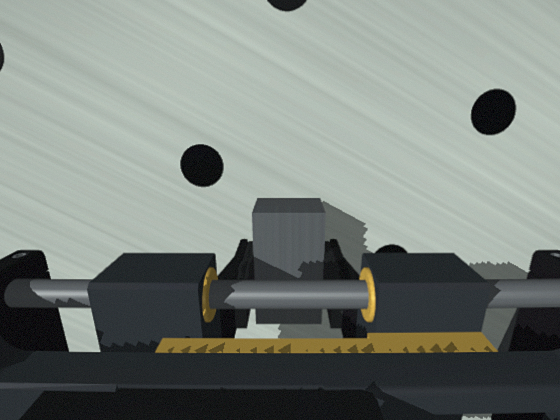

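```bash
python3 -m crank '{"slide":[[0,-0.04,0],[0,-0.085,0],[0,-0.13,0],[0,-0.16,0],[0,-0.165,0]],"turn":[[0,0,0],[0,0,0],[0,0,0],[0,0,0],[0,0,0]],"hand":[-1,-1,-1,-1,-1]}' 45; python3 -m crank '{"slide":[[0.193,0,0.361],[0.193,0,0.361],[0.193,0,0.361],[0.193,0,0.361],[0.193,0,0.361],[0.193,0,0.361],[0.193,0,0.361],[0.193,0,0.361],[0.193,0,0.361],[0.193,0,0.361],[0.193,0,0.361],[0.193,0,0.361]],"turn":[[0,-48.7,0],[0,-48.7,0],[0,-48.7,0],[0,-48.7,0],[0,-48.7,0],[0,-48.7,0],[0,-48.7,0],[0,-48.7,0],[0,-48.7,0],[0,-48.7,0],[0,-48.7,0],[0,-48.7,0]],"hand":[-1,-1,-1,-1,-1,-1,-1,-1,-1,-1,-1,-1]}' 45
python3 - <<'E'
from h import *
plan(459.8,-100.6,105,-13)
E
```

```text
clock: 38.2
eef_pos: [460.6, 310.7, 168.8]
tcp_rot: [-0.17, 0.687, -0.685, 0.175]
contact_force: [-0.6, 0.4, -4.8]
gripper_width: 0.406
clock: 39.4
eef_pos: [458.5, -99.0, 162.8]
tcp_rot: [-0.44, 0.555, -0.552, 0.44]
contact_force: [-0.3, 0.2, -3.8]
gripper_width: 0.409
clk 39.4 tcp [458.5 -99.  162.8] jaw -13.0 -> -13.0 j6 -0.15 w 35.6 F [-0.3  0.2 -3.8]
slide [0.0014 0.0578 0.0018] turn [ 0.18 -0.02 -0.07] rows>= 2.0
```

```bash
python3 -m crank '{"slide":[[0.001,0.03,0.001],[0.001,0.05,0.001],[0.001,0.058,0.001],[0.001,0.058,0.001],[0.001,0.058,0.001]],"turn":[[0,0,0],[0,0,0],[0,0,0],[0,0,0],[0,0,0]],"hand":[-1,-1,-1,-1,-1]}' 45
python3 - <<'E'
from h import *
plan(459.8,-100.6,71.5,-13)
p=camera("wrist");cv2.imwrite("pics/w21.png",p["pixels"][:,:,::-1])
z=state()["eef_pos"][2]+.5
fit(p,"flat_rest",h=29+z);fit(p,"square_riser",h=73)
E
```

```text
clock: 39.9
eef_pos: [460.9, -100.9, 107.2]
tcp_rot: [0.44, -0.553, 0.553, -0.441]
contact_force: [0.2, 0.3, -5.0]
gripper_width: 0.409
clk 39.9 tcp [ 460.9 -100.9  107.2] jaw -13.0 -> -13.0 j6 -0.16 w 35.6 F [ 0.2  0.3 -5. ]
slide [-0.0001  0.0357 -0.0011] turn [-0.04  0.04 -0.  ] rows>= 1.0
flat_rest 0.78 [250.7, 196.3, 77.2, 126.0] topz 136.9 rect [ 460.6 -100.3] [65.  36.1] 77.1 circ [460.7 -99.8] 36.2 zmax 139.2 mean [462.5 -91.7]
square_riser 0.85 [257.8, 182.4, 57.0, 12.5] topz 69.0 rect [462.4 -78.7] [ 0.5 35.1] 77.2 circ [462.4 -78.6] 17.6 zmax 70.1 mean [461.7 -78.6]
```

View pics/w21.png

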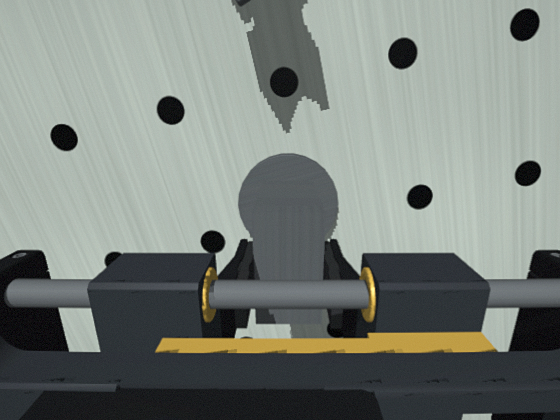

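Aligned within about 1 mm; descend.

```bash
python3 -m crank '{"slide":[[0,0.012,-0.001],[0,0.018,-0.001],[0,0.023,-0.001],[0,0.027,-0.001],[0,0.03,-0.001],[0,0.03,-0.001]],"turn":[[0,0,0],[0,0,0],[0,0,0],[0,0,0],[0,0,0],[0,0,0]],"hand":[-1,-1,-1,-1,-1,-1]}' 45;python3 -m crank '{"slide":[[0,0.002,0],[0,0.004,0],[0,0.006,0],[0,0.006,0]],"turn":[[0,0,0],[0,0,0],[0,0,0],[0,0,0]],"hand":[-1,-1,-1,-1]}' 45
```

```text
clock: 40.65
eef_pos: [459.0, -101.2, 76.0]
tcp_rot: [-0.44, 0.554, -0.553, 0.44]
contact_force: [0.5, 0.1, -4.1]
gripper_width: 0.407
clock: 41.05
eef_pos: [459.6, -101.4, 71.5]
tcp_rot: [0.44, -0.553, 0.554, -0.44]
contact_force: [-3.2, 0.6, 3.5]
gripper_width: 0.406
```

```bash
python3 -m crank '{"slide":[[0,0,0],[0,0,0],[0,0,0],[0,0,0],[0,0,0],[0,0,0],[0,-0.02,0],[0,-0.05,0],[0,-0.09,0],[0,-0.12,0],[0,-0.12,0],[0,-0.12,0]],"turn":[[0,0,0],[0,0,0],[0,0,0],[0,0,0],[0,0,0],[0,0,0],[0,0,0],[0,0,0],[0,0,0],[0,0,0],[0,0,0],[0,0,0]],"hand":[1,1,1,1,1,1,1,1,1,1,1,1]}'
python3 - <<'E'
from h import *
p=camera("wrist");fit(p,"flat_rest",h=101)
cv2.imwrite("pics/w22.png",p["pixels"][:,:,::-1])
q=silhouettes(p,"flat_rest")[0]["pixels"]; P,_,_=cloud(p,q); t=P[P[:,2]>95]; A=np.c_[t[:,:2]-t[:,:2].mean(0),np.ones(len(t))]; print("tilt",np.degrees(np.linalg.lstsq(A,t[:,2],rcond=None)[0][:2]))
plan(330,-330,300)
E
```

```text
clock: 42.25
eef_pos: [459.8, -101.5, 191.1]
tcp_rot: [0.44, -0.553, 0.554, -0.44]
contact_force: [-1.0, -0.8, 0.2]
gripper_width: 1.003
flat_rest 0.8 [264.4, 162.5, 46.8, 76.8] topz 101.4 rect [ 459.3 -100.6] [64. 36.] 76.9 circ [ 459.7 -100.5] 36.0 zmax 103.6 mean [459.7 -99.2]
tilt [-0.14841033 -0.45502033]
clk 42.4 tcp [ 458.3 -100.9  188.8] jaw -13.0 -> -13.0 j6 -0.16 w 87.0 F [ 0.7 -0.7  0.2]
slide [ 0.2521 -0.1111 -0.0736] turn [ 0.17 -0.   -0.03] rows>= 6.0
```

View pics/w22.png

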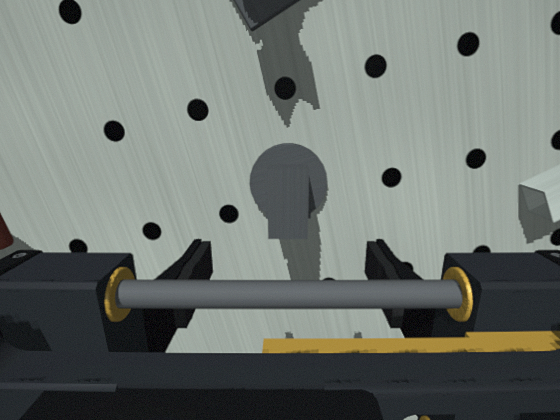

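Rest top reads 101.4 (100 expected, wrist bias +1.2). Move the arm clear and check everything with the fixed cameras.

```bash
python3 -m crank '{"slide":[[0,-0.05,0],[0,-0.1,0],[0.25,-0.11,-0.07],[0.25,-0.11,-0.07],[0.25,-0.11,-0.07],[0.25,-0.11,-0.07],[0.25,-0.11,-0.07],[0.25,-0.11,-0.07],[0.25,-0.11,-0.07],[0.25,-0.11,-0.07]],"turn":[[0,0,0],[0,0,0],[0,0,0],[0,0,0],[0,0,0],[0,0,0],[0,0,0],[0,0,0],[0,0,0],[0,0,0]],"hand":[1,1,1,1,1,1,1,1,1,1]}'
python3 - <<'E'
from h import *
for c in("top","scene"):
  p=camera(c); cv2.imwrite("pics/%s9.png"%c,p["pixels"][:,:,::-1]); print(c)
  y,x,h,w=(130,130,170,230) if c=="top" else (120,200,130,150)
  cv2.imwrite("pics/%s9c.png"%c,cv2.resize(np.clip(p["pixels"][y:y+h,x:x+w,::-1]*1.6,0,255).astype(np.uint8),None,fx=3.4,fy=3.4,interpolation=cv2.INTER_CUBIC))
  for n,h in dict(wide_disc=37,round_sleeve=77,v_head=112,square_riser=72,flat_rest=100,tin=80,tube_offcut=40,brush=20).items(): fit(p,n,h=h)
  for n,h in(("v_head",103),("flat_rest",95)):
    r=silhouettes(p,n)
    if r:
      P,_,_=cloud(p,r[0]["pixels"]); t=P[P[:,2]>h]; 
      if n=="v_head": t=t[t[:,2]>112]
      A=np.c_[t[:,:2]-t[:,:2].mean(0),np.ones(len(t))]; print(n,"tilt",np.degrees(np.linalg.lstsq(A,t[:,2],rcond=None)[0][:2]),len(t),t[:,2].mean())
E
```

```text
clock: 43.4
eef_pos: [335.0, -328.0, 299.5]
tcp_rot: [-0.44, 0.554, -0.553, 0.44]
contact_force: [-0.9, -0.0, -0.8]
gripper_width: 1.004
top
wide_disc 0.66 [201.3, 249.9, 27.1, 30.8] topz 36.3 rect [480.3 102.5] [30.7 57.3] 61.3 circ [484.4 110.1] 28.7 zmax 99.0 mean [479.3 101.2]
round_sleeve none
v_head 0.91 [188.6, 248.5, 28.5, 26.9] topz 112.3 rect [487. 117.] [44.1 44.1] 17.2 circ [486.3 116.9] 30.1 zmax 118.0 mean [486.5 116.9]
square_riser 0.66 [295.2, 259.4, 17.5, 22.7] topz 71.3 rect [ 458.7 -100.3] [41.8 43.1] 76.7 circ [455.2 -99.2] 26.4 zmax 74.9 mean [441.6 -96.3]
square_riser 0.47 [153.4, 130.7, 35.0, 35.0] topz 72.4 rect [763.3 199.7] [55.8 55. ] 62.0 circ [762.8 199.6] 29.5 zmax 84.8 mean [754.  193.9]
flat_rest 0.56 [292.7, 258.9, 32.0, 24.0] topz 99.1 rect [ 458.6 -100.6] [63.7 36.1] 76.9 circ [ 458.2 -100.1] 34.8 zmax 104.9 mean [ 458.5 -100.4]
tin 0.95 [154.5, 130.3, 35.1, 34.1] topz 79.4 rect [765.3 200.4] [53.9 53.4] 10.8 circ [765.2 200.3] 27.6 zmax 84.8 mean [764.6 199.9]
tube_offcut 0.7 [312.5, 117.8, 29.8, 40.2] topz 39.2 rect [ 777.5 -173.2] [91.  40.6] 15.
[... 1033 characters left out ...]
04.2]
tin 0.64 [370.4, 191.9, 24.8, 31.3] topz 79.6 rect [768.6 196.7] [51.5 54.4] 45.7 circ [767.2 195.9] 29.1 zmax 86.9 mean [768.9 195.5]
tube_offcut 0.69 [267.6, 264.0, 37.8, 37.7] topz 39.8 rect [ 779.6 -177. ] [90.3 40.8] 15.2 circ [ 779.6 -177.4] 48.5 zmax 45.4 mean [ 781.  -177.5]
brush 0.74 [134.7, 251.4, 44.2, 53.2] topz 18.8 rect [ 543.7 -446.7] [201.4  40.8] 2.6 circ [ 543.6 -443.5] 100.7 zmax 25.0 mean [ 565.4 -446. ]
brush 0.39 [233.5, 189.3, 17.6, 13.4] topz 20.4 rect [ 481.4 -107.7] [44.5  8. ] 72.5 circ [ 477.6 -106.5] 22.2 zmax 74.9 mean [ 481.7 -106.8]
v_head tilt [-0.6472033   0.10302194] 52 114.82564458668494
flat_rest tilt [ 0.31039435 -0.15297548] 214 99.72423642565859
```

View pics/top9c.png

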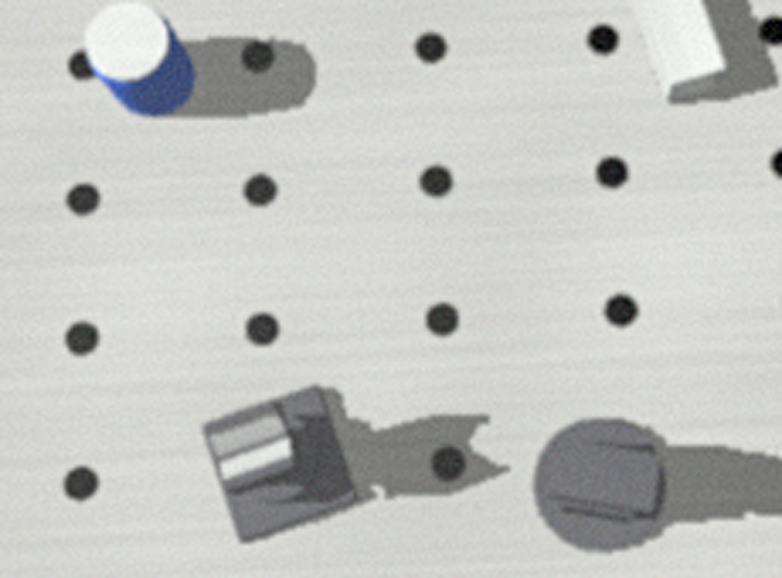

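View pics/scene9c.png

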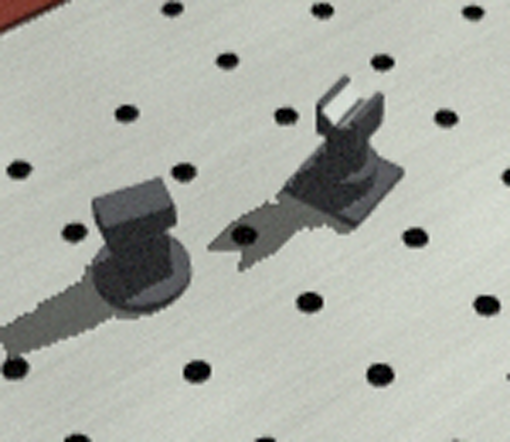

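Run:
```python
import cv2,numpy as np
for c,(x,y,w,h) in dict(top=(415,170,70,120),scene=(120,235,80,85)).items():
  a=cv2.imread(f"pics/{c}0.png")[y:y+h,x:x+w];b=cv2.imread(f"pics/{c}9.png")[y:y+h,x:x+w]
  f=lambda i:cv2.cvtColor(i,cv2.COLOR_BGR2GRAY).astype(np.float32)
  d=cv2.absdiff(a,b); print(c,d.mean(),d.max(),cv2.phaseCorrelate(f(a),f(b)))
  if c=="top": cv2.imwrite("pics/bd.png",cv2.resize(np.hstack([a,b,np.clip(d*3.,0,255).astype(np.uint8)]),None,fx=3.5,fy=3.5))
```

```text
top 8.899920634920635 120 ((-0.07278788266687286, -0.08540748363739681), 0.7998603582382202)
scene 2.157058823529412 62 ((0.05970421905588097, 0.019529237191470372), 1.0207566163274977)
```

View pics/bd.png

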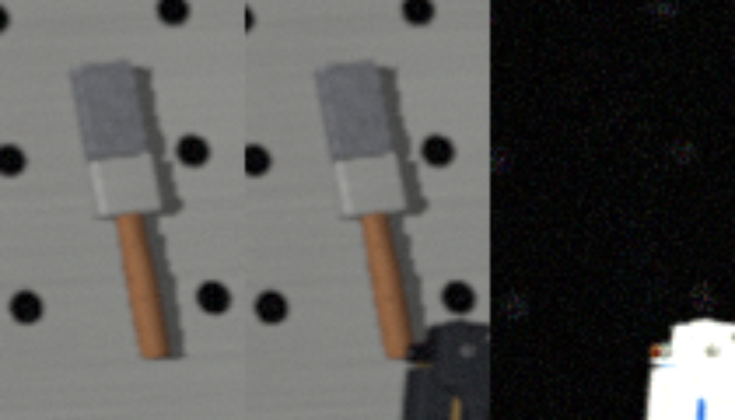

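The brush has not moved: the image difference shows only noise apart from the gripper passing in front of it. Handing in.

Run:
```python
from workcell import order,state
print(state()["clock"]); print(order.hand_in())
```

```text
44.5
the job is handed in; nothing more can be done
None
```

I built both supports in the order asked and handed the job in at 44.5 s, with the arm clear of everything.

- **Square base:** the wide disc, round sleeve and V-head are stacked. The V-head top reads about 114.7 mm, against 115 expected.
- **Round base:** the square riser and flat rest are stacked. The rest's top reads 99.1 to 99.7 mm, against 100 expected.
- **Fit:** tilt fits on the V-head and the rest came out within 0.65°, and the parts line up within about 1 to 2 mm.
- **Bystanders:** the tin and tube offcut read in the same place as at the start. The brush's fitted angle differed by about 2.5° between the first and last pictures. A before/after image difference showed no change at the brush except where the gripper overlaps the view, so it had not moved.

**What disagreed:**
- **Fingertips:** they sit about 12 mm behind the reported tool point, not 25 mm ahead of it as described. The first try at the disc therefore closed above it in empty air. I measured the real offset in the pictures and worked from that afterwards.
- **Cameras:** the three cameras differ by 2 to 5 mm, so I used the wrist camera for the final alignment of each part.
- **Networks:** in the final pictures they did not give a usable reading of the round sleeve, which is covered by the V-head. I had measured it when I placed it: top about 78 mm, against 77 expected, with the wrist camera reading about 1 mm high.

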